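Nest three empty open-front bins against the stop and close the keeper

ROBOT

A 6-joint arm with a two-finger parallel gripper is mounted at the origin on the work surface. World frame = base frame: x ahead of the robot, y to its left, z up, the work surface at z = 0. Lengths are in m, angles in rad, forces in N, time in s.
With the tool pointing down it reaches from about 0.3 to 0.95 m from the base axis. Payload 3.1 kg.
Tool frame: the origin (TCP) lies on the centre line of the jaws, within the pads' length; the fingertips stand 25 mm ahead of it and the grasp point (between the pads) lies 6 mm ahead of it; z points along the fingers, x is the direction in which the jaws open and shut, and the axes are right-handed (so a half turn about z gives the same grasp; the last joint's range is limited). The gripper opens to 85 mm and grips with 20 to 120 N. Pads are 22 mm wide; open, the fingers measure 114 mm over their backs; the gripper's body (76 mm by 85 mm) begins 54 mm behind the grasp point. The pads swing forward as they close: fully open they stand 13 mm farther back than shut.
Start: joints at [1.155, 0.308, 1.634, -0, 1.2, -0.07], TCP at [0.212, 0.588, 0.256] pointing down, gripper open.
Joint ranges: [-3.06, 3.06], [-0.79, 1.96], [0.05, 2.63], [-1.19, 4.34], [0.05, 2.64], [-2.94, 2.94]. Speed limits (rad/s): [2.79, 2.79, 3.14, 3.14, 3.14, 3.14].

INTERFACE

Orientations are given as a unit quaternion [w, x, y, z].
In Python, from bench import read_state, grab_frame, get_calibration, close_job gives the robot as it stands.
- The arm moves only by the tool jog_arm, never from a script. Its argument "steps" is a list of rows, each a list of 6 numbers: the shift along the tool's x, y, z each as a share of 600 mm, from -1 to 1, then the turn, a rotation vector about the tool's x, y, z each as a share of 30 degrees, from -1 to 1. A call has 1 to 5 rows; each row shifts and turns the commanded pose from where the row before left it, along the tool's axes as they then stand; what a row does not reach is not made up. A row lasts 1/12 s, in which the tool goes at most 41.7 mm and 7.16 degrees, less where a joint would pass 70% of its speed; a pose out of reach is approached as far as the arm can. A call with a number of a shift or a turn outside -1 to 1 is refused whole. A call with a gripper value outside its range is refused whole. "claw" is the gripper's target within -1 to 1 (shut at 1, half-way at 0, fully open at -1), set as the call begins (left out, the last holds). The fingers move at their own pace and stop on an object; "newtons" is the grip in N (left out, the last holds). Time passes only in rows, so rows that do not move let the fingers close. It gives the time, the measured TCP pose, the force and the opening at its end, in the units of the state.
- read_state(): the state, without advancing time (a new reading comes with each control period).
- grab_frame(name): name is "scene" or "top" or "wrist"; returns the picture (420x560x3 uint8, red, green, blue); there is no depth.
- get_calibration(name): a dict with "camera_matrix" (3x3 intrinsics, pixels), "world_to_cam" (4x4, takes a point from world to camera coordinates). Camera axes: x right, y down, z forward; pixel columns grow to the right and rows downward; lengths in m; the calibration is good to about 2 mm. A picture is of the moment at which its call begins: read the wrist's pose just before it. get_calibration takes no time and is no camera call; for the wrist camera it gives the pose at the moment of the call.
- close_job(): hands the job in, once; it reports no verdict.
The state is a dict: "clock": time; "joint_positions": joint angles; "dq": joint speeds; "effort": joint torques, N m; "tool_pos": TCP position; "ee_rot": TCP orientation; "contact_force": force on the tool from outside, world axes, zero at the start; "wrist_torque": the same for the moment, N m; "width": opening from 0.0 (shut) to 1.0 (fully open).
Only numpy, scipy, OpenCV 4.12 (cv2) and the standard library are available. Lean on these libraries where they do the work, as an engineer would, in place of code of your own. Each camera call takes 0.05 s, during which the arm holds its last target.

TASK

Put the three empty open-front grey bins away in the nesting station. First slide the large bin back-first until its back is fully home and square against the upright face of the bent metal stop bracket; then slide the medium bin back-first into the large one through its open front until it is fully home against the back, then the small bin the same way into the medium one, all upright, and finally swing the keeper bar fully shut across the mouths. Leave the other things on the bench where they are.

Things in the scene. Friction and masses are not known exactly. Their poses are not given: they have to be found in the camera images.
- stop_bracket: nesting station: bent metal bracket fixed to the bench (mm). Origin: on the bench, mid stop face; +x points into the stop (the way bins are pushed), z up. Upright stop face: plane x=0, y -95 to +70, 45 tall. Side fence 30 tall, inner face y=-85, x -160 to 0; the +y side and front (-x) are open. Keeper pivot at x=-165, y=-100.
- keeper (a joint): angle of the keeper bar on its upright pivot (rad), range 0 to 2.6: 0 = shut at its end stop, bar along the bracket's +y across the bins' mouths; grows as it opens, counter-clockwise from above: at 1.57 it points along the bracket's -x. Swings level, stays where left. Bar 10 mm thick, 18 to 34 mm above the bench, 95 mm from pivot to end pin.
- keeper_pin (a point): centre of the top of the upright round pin (16 dia) at the keeper bar's free end, 95 from the pivot; its top is 64 above the bench, its foot at 18
- large_bin: largest of three plain grey open-front bins: 150 mm long (x), 122 wide (y), 62 tall; walls 4, 114 wide inside; open top and front. Origin: centre of underside; mouth at x=-75, back's outer face x=+75, z up. Sides slope down to 31 over the foremost 45. Floor 2.5, no front lip; its last 22 at the back slope up by 4 (heel), so pushed back-first it rides up onto another bin's floor.
- medium_bin: middle of three plain grey open-front bins: 125 mm long (x), 100 wide (y), 52 tall; walls 4, 92 wide inside; open top and front. Origin: centre of underside; mouth at x=-62.5, back's outer face x=+62.5, z up. Sides slope down to 26 over the foremost 37. Floor 2.5, no front lip; its last 22 at the back slope up by 4 (heel), so pushed back-first it rides up onto another bin's floor.
- small_bin: smallest of three plain grey open-front bins: 100 mm long (x), 78 wide (y), 42 tall; walls 4, 70 wide inside; open top and front. Origin: centre of underside; mouth at x=-50, back's outer face x=+50, z up. Sides slope down to 21 over the foremost 30. Floor 2.5, no front lip; its last 22 at the back slope up by 4 (heel), so pushed back-first it rides up onto another bin's floor.
- screw_jar: bystander: glass jar with a steel lid, 60 dia x 85 tall; origin under its centre (sizes in mm)
- oil_can: bystander: closed can, 66 dia x 100 tall; origin under its centre (sizes in mm)
- tape_roll: bystander: empty cardboard tape core lying flat, 90 dia x 40 tall; origin under its centre (sizes in mm)
- wrench: bystander: steel wrench 180 long, lying flat, origin near its middle (sizes in mm)
- carton: bystander: closed cardboard box 90 x 130 x 60 tall; origin under its centre (sizes in mm)
- fitting: bystander: small brass hose fitting standing up, 32 dia x 40 tall; origin under its centre (sizes in mm)
- screwdriver: bystander: screwdriver lying flat, about 200 long, along its x axis (sizes in mm)
Not all that is in view belongs to the job. What is shaped like the medium_bin but yellow is not meant.

How it is judged:
By the outcome, as a careful person would: the job done as asked, in the order asked, and still so for the second after the job is handed in, with the robot touching nothing.
It also fails if it takes over 72 s, if anything falls off the work surface, if the arm or the gripper's body presses on something with over 40 N, if the wrist force passes 120 N, or if a joint passes its speed limit or range.

## Working session

There is one attempt and no reset: what is moved stays moved. The work goes in short steps, Python scripts to look and compute and a tool call to move; the robot and the scene stay as the last step left them, time stands still between calls to the robot, and variables do not carry over. Pictures are saved under pics/ and viewed, and the job is handed in when it is done.

Besides the shell and the picture viewer there is one more tool, called after "Emit:" as name(argument=value, ...) on one line, values as JSON. jog_arm: Moves the arm, as the interface text tells. Its arguments: {"type":"object","properties":{"steps":{"type":"array"},"claw":{"type":"number"},"newtons":{"type":"number"}},"required":["steps"]}

```bash
ls -la; mkdir -p pics; python3 - <<'E'
from bench import *
import cv2
print(read_state())
for n in ["scene","top","wrist"]:
    c=get_calibration(n); print(n,c)
    f=grab_frame(n); cv2.imwrite(f"pics/{n}0.png",f[:,:,::-1])
E
```

```text
total 12
drwxr-xr-x  3 agent agent 4096 Dec  6 06:30 .
drwxr-xr-x 23 root  root  4096 Dec  6 06:30 ..
drwxr-xr-x  2 agent agent 4096 Dec  6 06:30 pics
{'clock': 0.0, 'joint_positions': array([ 1.15530888e+00,  3.09009130e-01,  1.63523923e+00,  1.69548321e-05,
        1.19969625e+00, -6.97179237e-02]), 'dq': array([ 2.74741438e-03, -1.20438849e-03,  5.96005984e-04, -2.56003938e-03,
       -2.51209017e-03,  2.90715878e-05]), 'effort': array([-2.73973610e-04, -4.15248728e+01, -2.76667017e+01, -1.95666604e-05,
        1.03004545e-02,  1.63867520e-05]), 'tool_pos': array([0.21153781, 0.58727357, 0.25501936]), 'ee_rot': array([ 6.00666596e-04,  8.18206792e-01,  5.74922832e-01, -1.01102870e-03]), 'contact_force': array([ 0.05578284, -0.13758819, -0.8196538 ]), 'wrist_torque': array([-0.03464661,  0.025434  ,  0.02778033]), 'width': 1.0005905864297966}
scene {'camera_matrix': array([[379.63452926,   0.        , 283.47555933],
       [  0.        , 379.63452926, 209.53532159],
       [  0.        ,   0.        ,   1.        ]]), 'world_to_cam': array([[-0.49406891,  0.86940845,  0.00498645,  
[... 377 characters left out ...]
orld_to_cam': array([[-0.00262265, -0.99996304,  0.00818835, -0.00469311],
       [-0.99081848,  0.00149163, -0.13519067,  0.52704193],
       [ 0.13517346, -0.00846773, -0.99078577,  1.02700629],
       [ 0.        ,  0.        ,  0.        ,  1.        ]])}
wrist {'camera_matrix': array([[375.87157425,   0.        , 276.86036444],
       [  0.        , 375.87157425, 211.85470298],
       [  0.        ,   0.        ,   1.        ]]), 'world_to_cam': array([[ 0.33905518,  0.94076423, -0.0020602 , -0.62379215],
       [ 0.89654092, -0.32245182,  0.30370907, -0.0391038 ],
       [ 0.28505431, -0.10482119, -0.95276259,  0.38082246],
       [ 0.        ,  0.        ,  0.        ,  1.        ]])}
```

View pics/scene0.png

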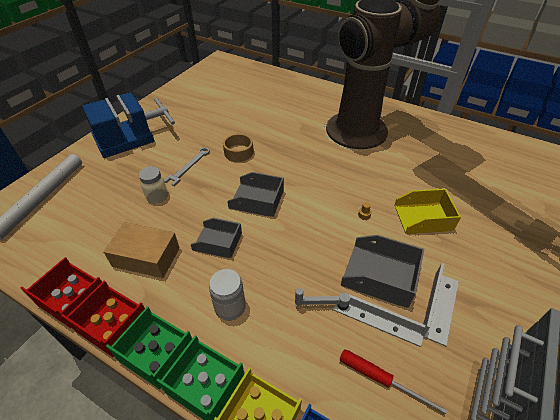

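View pics/top0.png

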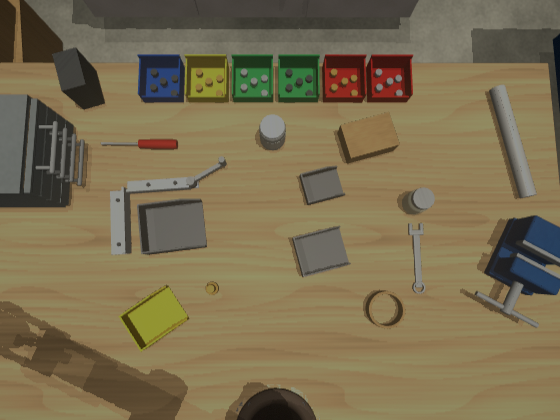

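View pics/wrist0.png

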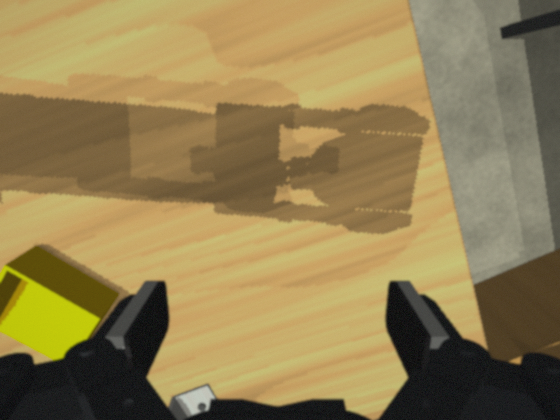

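```bash
python3 - <<'E'
import cv2
f=cv2.imread("pics/top0.png")
a=f[140:270,95:245]; cv2.imwrite("pics/c1.png",cv2.convertScaleAbs(cv2.resize(a,None,fx=5,fy=4.6,interpolation=cv2.INTER_CUBIC)[:598,:750],alpha=1.6))
a=f[155:285,280:430]; cv2.imwrite("pics/c2.png",cv2.convertScaleAbs(cv2.resize(a,None,fx=5,fy=4.6,interpolation=cv2.INTER_CUBIC),alpha=1.6))
f=cv2.imread("pics/scene0.png")
a=f[160:360,180:470]; cv2.imwrite("pics/c3.png",cv2.convertScaleAbs(cv2.resize(a,None,fx=2.75,fy=2.75,interpolation=cv2.INTER_CUBIC),alpha=1.5))
E
```

```text
(no output)
```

View pics/c1.png

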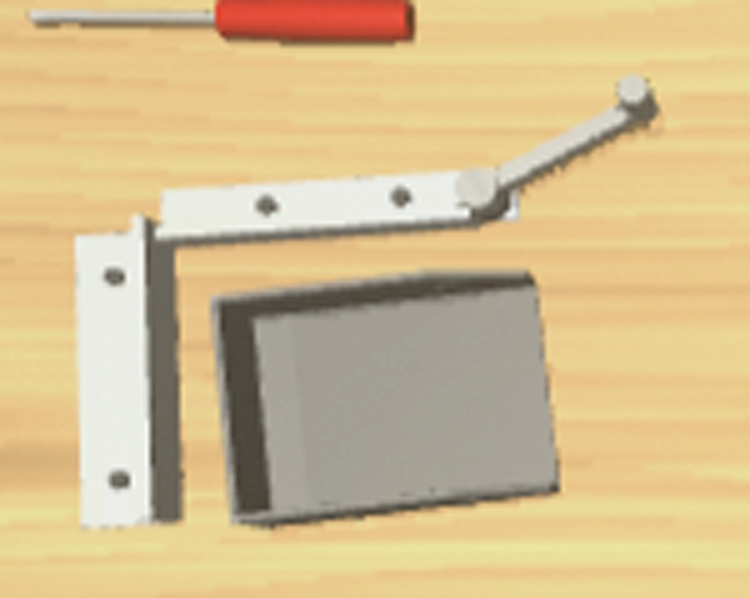

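View pics/c2.png

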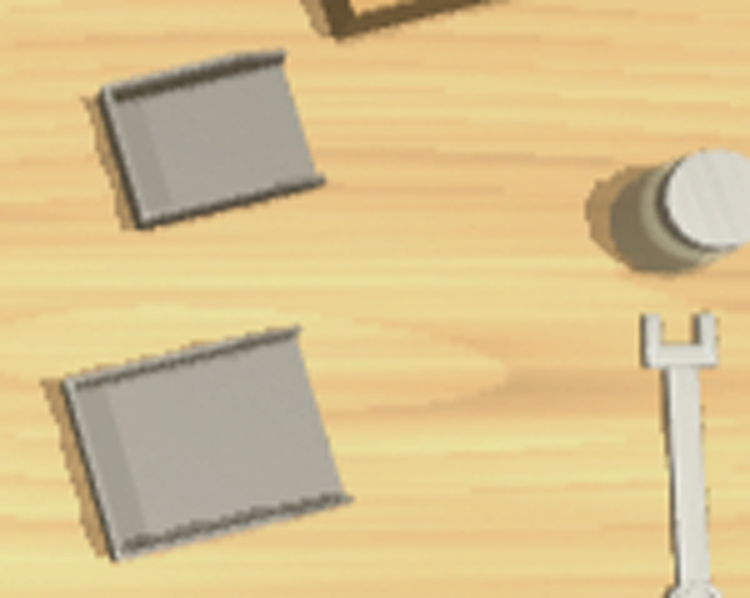

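View pics/c3.png

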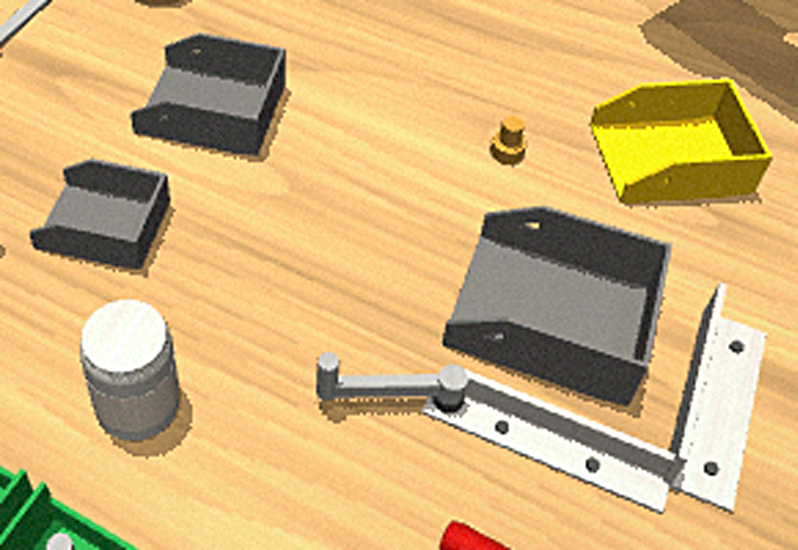

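```bash
cat > h.py <<'E'
import numpy as np, cv2, json
from scipy.optimize import least_squares
from bench import *
def proj(c,P):
    P=np.atleast_2d(P); q=P@c["world_to_cam"][:3,:3].T+c["world_to_cam"][:3,3]
    u=q@np.array(c["camera_matrix"]).T; return u[:,:2]/u[:,2:]
def ray(c,px,z):
    R=c["world_to_cam"][:3,:3];t=c["world_to_cam"][:3,3];K=c["camera_matrix"]
    o=-R.T@t; d=R.T@np.linalg.inv(K)@np.array([px[0],px[1],1.]); return o+d*(z-o[2])/d[2]
def T(p,P):  # p=x,y,yaw ; P mm
    P=np.atleast_2d(P)/1000.; c,s=np.cos(p[2]),np.sin(p[2])
    return np.c_[p[0]+c*P[:,0]-s*P[:,1],p[1]+s*P[:,0]+c*P[:,1],P[:,2]]
D={"large":(75,61,62,31,45),"medium":(62.5,50,52,26,37),"small":(50,39,42,21,30)}
def binlines(n):
    a,b,h,f,l=D[n]; L=[]
    for s in (-1,1):
        L+=[[(a,s*b,4),(a,s*b,h)],[(a,s*b,h),(-a+l,s*b,h)],[(-a+l,s*b,h),(-a,s*b,f)],[(-a,s*b,f),(-a,s*b,0)],[(-a,s*b,0),(a-22,s*b,0)],[(a-22,s*b,0),(a,s*b,4)]]
    L+=[[(a,-b,h),(a,b,h)],[(a,-b,4),(a,b,4)],[(-a,-b,0),(-a,b,0)],[(a-4,-b+4,h),(a-4,b-4,h)],[(a-4,-b+4,6.5),(a-4,b-4,6.5)]]
    return L
BR=[[(0,-95,45),(0,70,45)],[(0,-95,0),(0,70,0)],[(0,70,0),(0,70,45)],[(-160,-85,0),(0,-85,0)],[(-160,-85,30),(0,-85,30)],[(-160,-85,0),(-160,-85,30)],[(-165,-100,0),(-165,-100,40)]]
def fit(obs,p0):  # obs list of (calib, P, px)
    def r(p): return np.concatenate([(proj(c,T(p,P))-px).ravel() for c,P,px in obs])
    s=least_squares(r,p0,loss="soft_l1",f_scale=1.5); return s.x,r(s.x).reshape(-1,2)
def draw(img,c,lines,p,col,k,off):
    for a,b in lines:
        q=(proj(c,T(p,[a,b]))+.5-np.array(off))*k
        q=(q*16).astype(int); cv2.line(img,tuple(map(int,q[0])),tuple(map(int,q[1])),col,1,cv2.LINE_AA,4)
def crop(f,x0,y0,x1,y1,k,g=1.5):
    return cv2.convertScaleAbs(cv2.resize(f[y0:y1,x0:x1],None,fx=k,fy=k,interpolation=cv2.INTER_CUBIC),alpha=g)
E
python3 - <<'E'
from h import *
t=get_calibration("top");s=get_calibration("scene")
a=lambda x,y:(95+x/5,140+y/4.6)
b=lambda x,y:(280+x/5,155+y/4.6)
c=lambda x,y:(180+x/2.75,160+y/2.75)
O={"large":[(t,(75,-61,62),a(213,297)),(t,(75,61,62),a(232,520)),(t,(-75,-61,31),a(535,275)),(t,(-75,61,31),a(557,490)),
 (s,(75,61,62),c(668,243)),(s,(75,-61,62),c(645,365)),(s,(-75,-61,31),c(445,322)),(s,(-75,61,31),c(487,212))],
"medium":[(t,(62.5,-50,52),b(66,380)),(t,(62.5,50,52),b(117,557)),(t,(-62.5,-50,26),b(297,330)),(t,(-62.5,50,26),b(348,500)),
 (s,(62.5,50,52),c(283,48)),(s,(-62.5,-50,26),c(133,112)),(s,(-62.5,50,26),c(167,45))],
"small":[(t,(50,-39,42),b(103,92)),(t,(50,39,42),b(140,227)),(t,(-50,-39,21),b(284,55)),(t,(-50,39,21),b(322,180)),
 (s,(50,39,42),c(167,175)),(s,(-50,-39,21),c(32,233)),(s,(-50,39,21),c(70,172))],
"bracket":[(t,(0,70,0),a(182,522)),(t,(0,70,45),a(152,525)),(t,(0,-95,45),a(140,215)),(s,(0,70,45),c(721,285)),(t,(-160,-85,30),a(470,215)),(s,(0,-95,45),c(675,460))]}
P={}
for n in O:
    p,r=fit([(k,np.array([q],float),np.array(x)) for k,q,x in O[n]],[.4,.2,1.6])
    P[n]=list(p); print(n,p.round(4),r.round(1).tolist())
json.dump(P,open("p.json","w"))
for v,k in (("top",t),("scene",s)):
    f=cv2.imread(f"pics/{v}0.png")
    for nm,box,kk in ((("st",(95,130,255,260),5),("bn",(280,155,430,285),5)) if v=="top" else (("st",(320,200,480,330),5),("bn",(180,160,300,260),6))):
        im=crop(f,*box,kk)
        for n in ("large","medium","small"): draw(im,k,binlines(n),P[n],(0,0,255),kk,box[:2])
        draw(im,k,BR,P["bracket"],(0,160,0),kk,box[:2])
        cv2.imwrite(f"pics/o_{v}_{nm}.png",im)
pin=ray(t,a(633,90),.064); print("pin",pin)
E
```

```text
large [0.4964 0.2578 1.6914] [[-0.1, -0.5], [0.1, 0.7], [-1.2, -0.9], [-0.8, 0.3], [0.6, -0.1], [-0.3, 0.1], [-0.7, -0.4], [-1.1, -0.6]]
medium [ 0.4337 -0.1128  1.8217] [[-0.8, -0.3], [-0.4, 1.1], [0.4, -1.0], [1.0, 0.6], [1.0, 0.1], [-0.8, 0.4], [-0.2, -0.1]]
small [ 0.6026 -0.1176  1.8354] [[-1.1, -0.8], [-0.1, -0.7], [-0.6, -0.8], [0.3, 0.7], [0.7, -1.1], [-0.1, -0.4], [-1.2, -2.2]]
bracket [0.5012 0.3758 1.6386] [[-0.3, -0.5], [-0.5, -1.9], [0.5, -0.5], [-0.6, -1.0], [-0.2, 0.3], [1.0, -1.3]]
pin [0.65938755 0.13538769 0.064     ]
```

View pics/o_top_st.png

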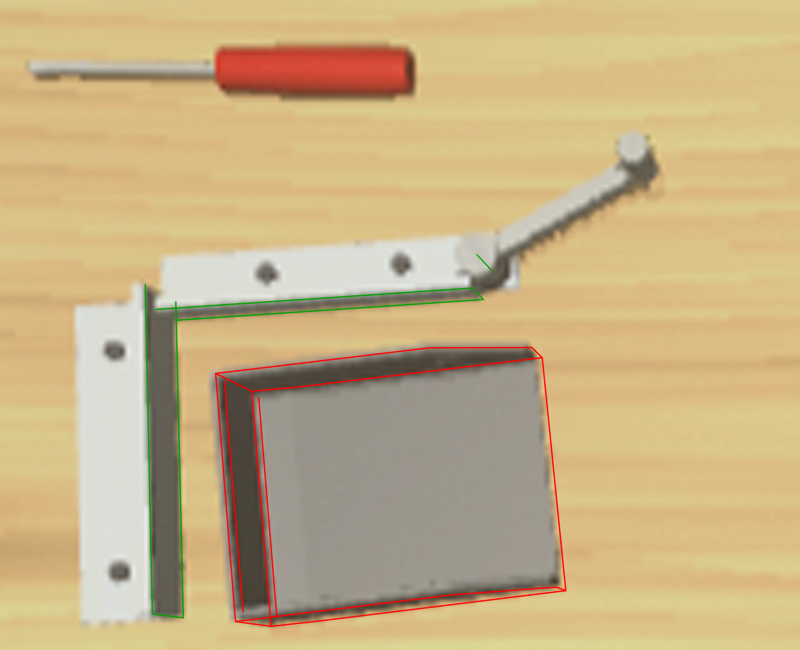

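View pics/o_scene_st.png

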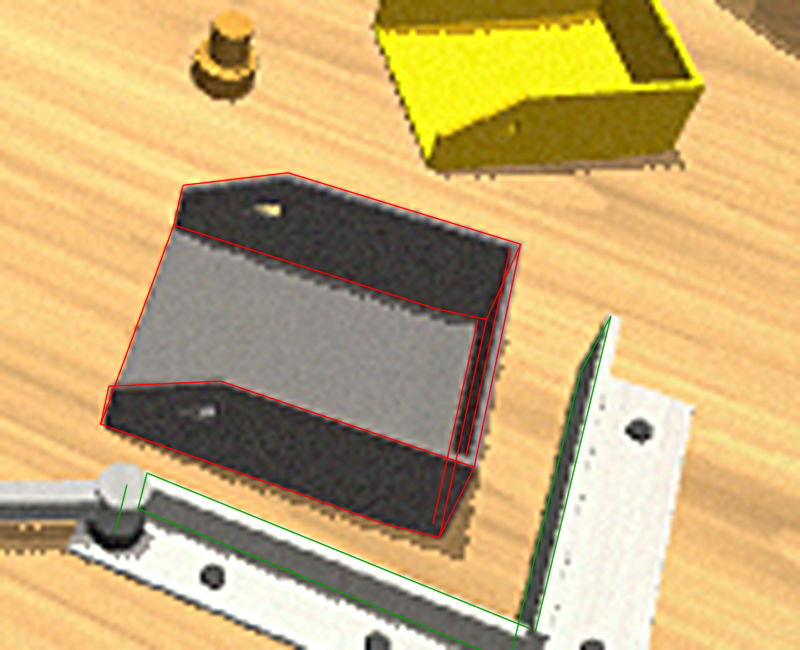

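View pics/o_top_bn.png

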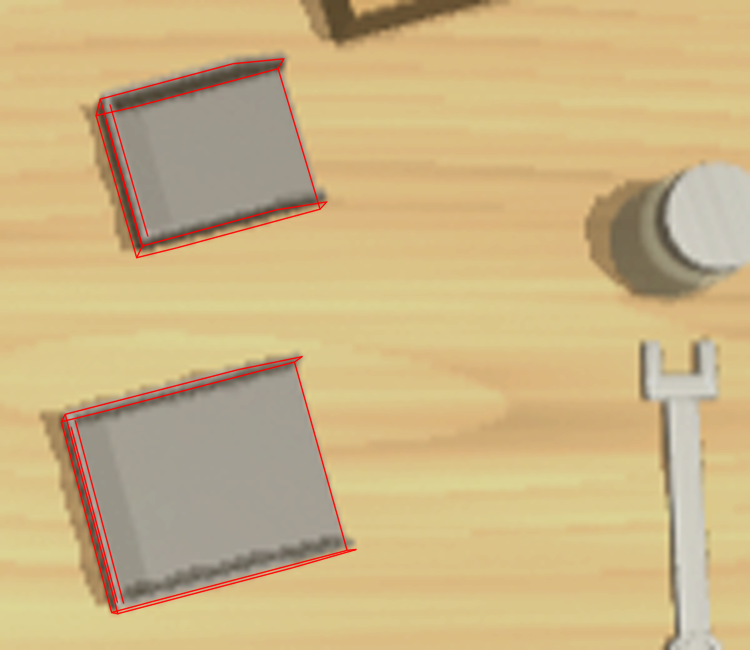

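View pics/o_scene_bn.png

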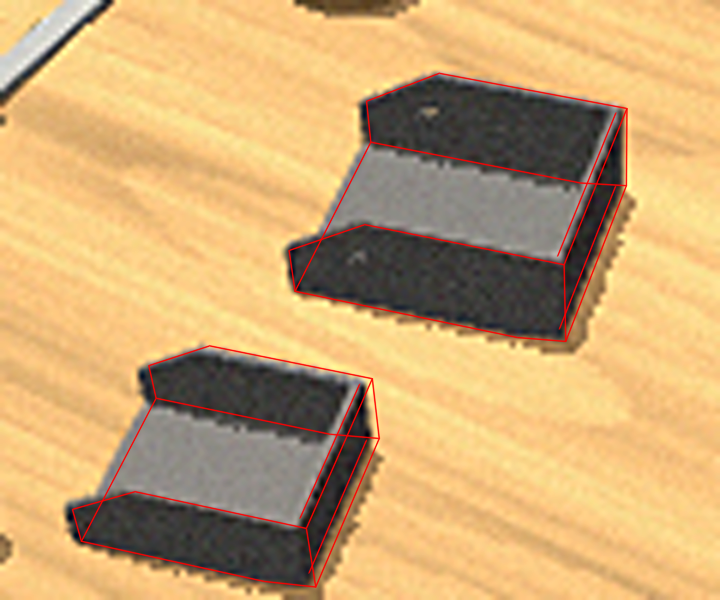

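```bash
cat >> h.py <<'E'
P=json.load(open("p.json")) if __import__("os").path.exists("p.json") else {}
def inv(p,X):
    c,s=np.cos(p[2]),np.sin(p[2]); d=np.array(X[:2])-p[:2]; return np.array([c*d[0]+s*d[1],-s*d[0]+c*d[1]])*1000
def plan(pos,yaw,st=None,vmax=41,wmax=7.1,rot=True):
    """print rows to bring TCP to pos (m) with tool x yaw (world), z down; straight shift, turn about tool z"""
    st=st or read_state(); w,x,y,z=st["ee_rot"]
    from scipy.spatial.transform import Rotation as Ro
    R=Ro.from_quat([x,y,z,w]).as_matrix(); cur=np.arctan2(R[1,0],R[0,0])
    dy=-((yaw-cur+np.pi)%(2*np.pi)-np.pi)  # turn about tool z
    d=R.T@(np.array(pos)-st["tool_pos"])*1000
    print("pos",st["tool_pos"].round(4),"yaw",round(cur,4),"tilt",R[:2,2].round(4),"w",round(st["width"],3),"t",round(st["clock"],2))
    print("need shift mm(tool now)",d.round(1),"turn deg",round(np.degrees(dy),2))
    dw=np.array(pos)-st["tool_pos"]
    n=int(max(np.ceil(np.linalg.norm(d)/vmax),np.ceil(abs(np.degrees(dy))/wmax),1))
    rows=[]
    for i in range(n):  # shift expressed in axes at row start
        a=-(cur-dy*0)+0; yw=cur-dy*i/n
        c,s=np.cos(yw),np.sin(yw); q=dw/n
        tx=np.array([c,s,0]);ty=np.array([s,-c,0]);
        rows.append([round(q@tx/.6,4),round(q@ty/.6,4),round(-q[2]/.6,4),0,0,round(np.degrees(dy)/n/30,4)])
    print("rows",n); [print(r) for r in rows]
def bw(x,y,z): # bracket mm -> world
    return T(P["bracket"],[(x,y,z)])[0]
E
python3 - <<'E'
from h import *
B=P["bracket"]
for n in ("large","medium","small"): print(n,inv(B,P[n]),np.degrees(P[n][2]-B[2]))
pin=[.6594,.1354]; q=inv(B,pin); v=q-np.array([-165,-100]); print("pin",q,np.linalg.norm(v),np.arctan2(-v[0],v[1]))
E
```

```text
large [-117.40749118   12.78527234] 3.024022352008847
medium [-482.86610863  100.44163596] 10.491953425438
small [-499.09307108  -67.70333207] 11.277305740346545
pin [-250.56430165 -141.54304649] 95.11611024867813 2.022791717445071
```

```bash
python3 - <<'E'
from h import *
plan(bw(-109,12,140),P["bracket"][2]-np.pi/2)
E
```

```text
pos [0.2116 0.5875 0.2553] yaw 1.225 tilt [-0.0008 -0.0017] w 0.996 t 0.15
need shift mm(tool now) [-205.4  377.   115.6] turn deg 66.31
rows 11
[np.float64(-0.0312), np.float64(0.0571), np.float64(0.0175), 0, 0, np.float64(0.2009)]
[np.float64(-0.025), np.float64(0.0601), np.float64(0.0175), 0, 0, np.float64(0.2009)]
[np.float64(-0.0185), np.float64(0.0624), np.float64(0.0175), 0, 0, np.float64(0.2009)]
[np.float64(-0.0119), np.float64(0.064), np.float64(0.0175), 0, 0, np.float64(0.2009)]
[np.float64(-0.0051), np.float64(0.0649), np.float64(0.0175), 0, 0, np.float64(0.2009)]
[np.float64(0.0017), np.float64(0.065), np.float64(0.0175), 0, 0, np.float64(0.2009)]
[np.float64(0.0086), np.float64(0.0645), np.float64(0.0175), 0, 0, np.float64(0.2009)]
[np.float64(0.0153), np.float64(0.0632), np.float64(0.0175), 0, 0, np.float64(0.2009)]
[np.float64(0.0218), np.float64(0.0613), np.float64(0.0175), 0, 0, np.float64(0.2009)]
[np.float64(0.0282), np.float64(0.0587), np.float64(0.0175), 0, 0, np.float64(0.2009)]
[np.float64(0.0342), np.float64(0.0554), np.float64(0.0175), 0, 0, np.float64(0.2009)]
```

Emit:
jog_arm(steps=[[-0.031,0.057,0.0175,0,0,0.2],[-0.025,0.06,0.0175,0,0,0.2],[-0.0185,0.0625,0.0175,0,0,0.2],[-0.012,0.064,0.0175,0,0,0.2],[-0.005,0.065,0.0175,0,0,0.2]], claw=0, newtons=60)

```text
clock: 0.57
tool_pos: [0.3422, 0.4406, 0.203]
ee_rot: [0.0, 0.94, 0.342, -0.0]
contact_force: [1.1, 0.6, -0.0]
width: 0.502
```

Emit:
jog_arm(steps=[[0.002,0.065,0.0175,0,0,0.2],[0.0085,0.0645,0.0175,0,0,0.2],[0.015,0.063,0.0175,0,0,0.2],[0.022,0.061,0.0175,0,0,0.2],[0.028,0.0585,0.0175,0,0,0.2]])

```text
clock: 0.98
tool_pos: [0.4722, 0.2953, 0.1507]
ee_rot: [0.0, 0.996, 0.086, -0.0]
contact_force: [0.6, 0.8, -0.1]
width: 0.499
```

```bash
python3 - <<'E'
from h import *
plan(bw(-109,12,140),P["bracket"][2]-np.pi/2)
E
```

```text
pos [0.4722 0.2953 0.1507] yaw 0.1727 tilt [-0.0002 -0.    ] w 0.499 t 0.98
need shift mm(tool now) [19.  32.8 10.7] turn deg 6.01
rows 1
[np.float64(0.0317), np.float64(0.0547), np.float64(0.0178), 0, 0, np.float64(0.2004)]
```

Emit:
jog_arm(steps=[[0.032,0.055,0.018,0,0,0.2],[0,0,0,0,0,0]])

```text
clock: 1.15
tool_pos: [0.4989, 0.2624, 0.1384]
ee_rot: [0.002, 0.999, 0.032, -0.0]
contact_force: [-0.4, 0.8, -0.5]
width: 0.5
```

```bash
python3 - <<'E'
from h import *
plan(bw(-109,12,48),P["bracket"][2]-np.pi/2)
k=get_calibration("wrist"); f=grab_frame("wrist")[:,:,::-1].copy()
im=crop(f,0,0,560,420,1.4,1.3)
draw(im,k,binlines("large"),P["large"],(0,0,255),1.4,(0,0)); draw(im,k,BR,P["bracket"],(0,160,0),1.4,(0,0))
cv2.imwrite("pics/w1.png",im)
E
```

```text
pos [0.4989 0.2624 0.1384] yaw 0.0646 tilt [-0.0007 -0.0034] w 0.5 t 1.15
need shift mm(tool now) [-2.  -4.3 90.3] turn deg -0.18
rows 3
[np.float64(-0.0011), np.float64(-0.0022), np.float64(0.0502), 0, 0, np.float64(-0.002)]
[np.float64(-0.0011), np.float64(-0.0022), np.float64(0.0502), 0, 0, np.float64(-0.002)]
[np.float64(-0.0011), np.float64(-0.0022), np.float64(0.0502), 0, 0, np.float64(-0.002)]
```

View pics/w1.png

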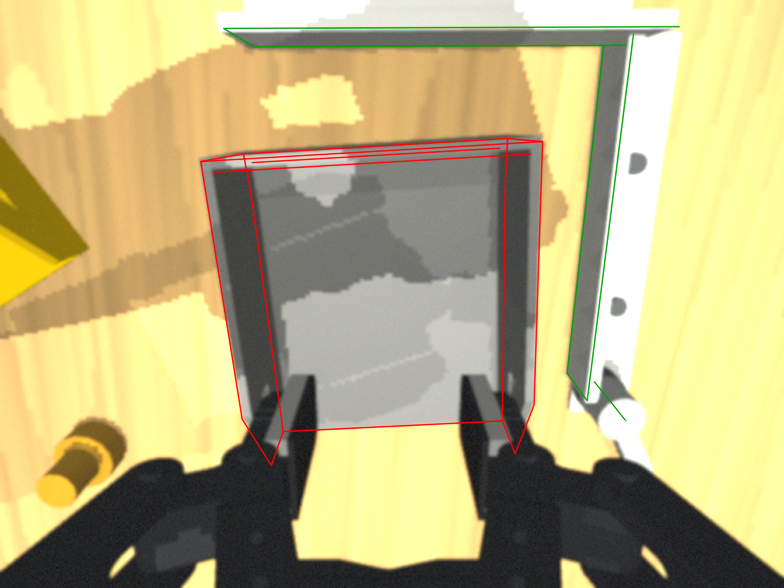

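Emit:
jog_arm(steps=[[0,0,0.05,0,0,0],[0,0,0.05,0,0,0],[0,0,0.05,0,0,0],[0,0,0,0,0,0]])

```text
clock: 1.53
tool_pos: [0.4904, 0.2664, 0.0448]
ee_rot: [0.002, 0.999, 0.037, -0.006]
contact_force: [-1.5, -2.0, -0.9]
width: 0.497
```

```bash
python3 - <<'E'
from h import *
plan(bw(-109,-40,48),P["bracket"][2]-np.pi/2)
E
```

```text
pos [0.4904 0.2664 0.0448] yaw 0.0746 tilt [-0.0116 -0.0048] w 0.497 t 1.53
need shift mm(tool now) [58.1  1.  -3.9] turn deg 0.39
rows 2
[np.float64(0.0485), np.float64(0.0008), np.float64(-0.0027), 0, 0, np.float64(0.0065)]
[np.float64(0.0485), np.float64(0.0007), np.float64(-0.0027), 0, 0, np.float64(0.0065)]
```

Emit:
jog_arm(steps=[[0.025,0,-0.003,0,0,0],[0.02,0,-0.003,0,0,0],[0.015,0,0,0,0,0.01],[0.015,0,0,0,0,0],[0.015,0,0,0,0,0]])

```text
clock: 1.95
tool_pos: [0.5502, 0.2724, 0.0551]
ee_rot: [-0.0, 0.999, 0.034, -0.0]
contact_force: [-2.0, 0.4, 0.6]
width: 0.496
```

Emit:
jog_arm(steps=[[0,0,0,0,0,0]])

```text
clock: 2.03
tool_pos: [0.5526, 0.2725, 0.0554]
ee_rot: [-0.001, 0.999, 0.034, 0.002]
contact_force: [0.5, 0.2, 0.3]
width: 0.497
```

```bash
cat > look.py <<'E'
from h import *
import sys
def look(tag,views=("top","scene"),bins=("large",),poses=None):
    for v in views:
        k=get_calibration(v); f=grab_frame(v)[:,:,::-1].copy(); cv2.imwrite(f"pics/{v}{tag}.png",f)
        box,kk={"top":((95,130,255,260),5),"scene":((300,200,480,340),4.4),"wrist":((0,0,560,420),1.4)}[v]
        im=crop(f,*box,kk,1.4)
        for n in bins: draw(im,k,binlines(n),(poses or P)[n],(0,0,255),kk,box[:2])
        draw(im,k,BR,P["bracket"],(0,160,0),kk,box[:2])
        cv2.imwrite(f"pics/l_{v}{tag}.png",im)
E
python3 - <<'E'
from look import *
plan(bw(-109,-40,48),P["bracket"][2]-np.pi/2)
q=dict(P); x=bw(-117,-18,0); q["large"]=[x[0],x[1],P["bracket"][2]+.05]
look("a",("top","wrist"),("large",),q)
E
```

```text
pos [0.5526 0.2725 0.0554] yaw 0.0679 tilt [0.004  0.0014] w 0.497 t 2.03
need shift mm(tool now) [-4.3  2.5  7.4] turn deg 0.01
rows 1
[np.float64(-0.0071), np.float64(0.0042), np.float64(0.0124), 0, 0, np.float64(0.0003)]
```

View pics/l_topa.png

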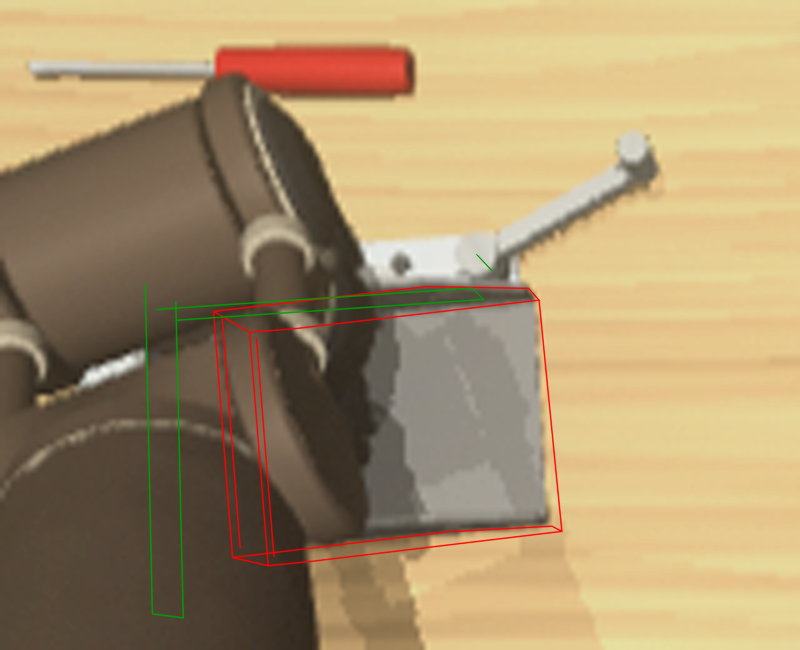

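View pics/l_wrista.png

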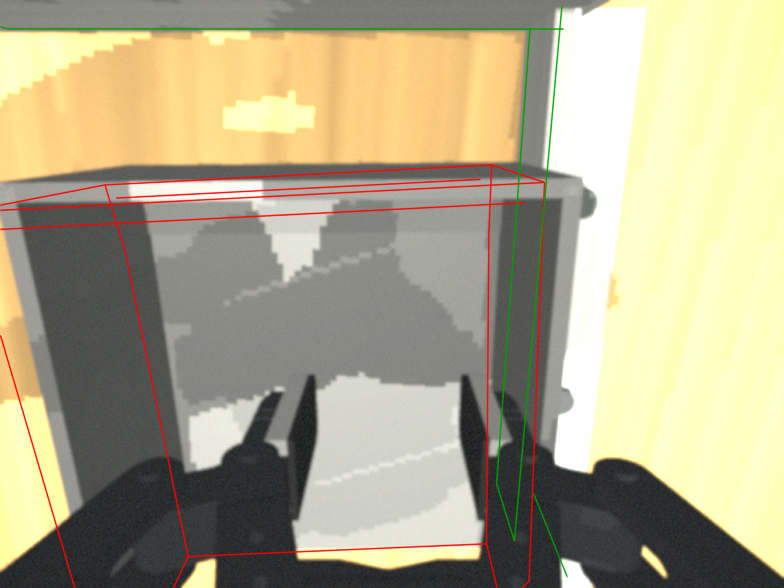

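Emit:
jog_arm(steps=[[-0.033,0,0.013,0,0,0],[0,-0.04,0,0,0,0],[0,-0.04,0,0,0,0],[0,-0.02,0,0,0,0],[0,-0.015,0,0,0,0]])

```text
clock: 2.55
tool_pos: [0.525, 0.3399, 0.0464]
ee_rot: [0.001, 0.999, 0.035, -0.0]
contact_force: [-0.9, -3.1, 1.7]
width: 0.498
```

```bash
python3 - <<'E'
from look import *
plan(bw(-15,-22,48),P["bracket"][2]-np.pi/2)
s=read_state(); print(inv(P["bracket"],s["tool_pos"]))
look("b",("wrist",),())
E
```

```text
pos [0.525  0.3399 0.0464] yaw 0.0695 tilt [-0.0005 -0.001 ] w 0.498 t 2.55
need shift mm(tool now) [  0.7 -22.4  -1.6] turn deg 0.1
rows 1
[np.float64(0.0012), np.float64(-0.0373), np.float64(-0.0027), 0, 0, np.float64(0.0034)]
[-37.39649984 -21.29611204]
```

View pics/l_wristb.png

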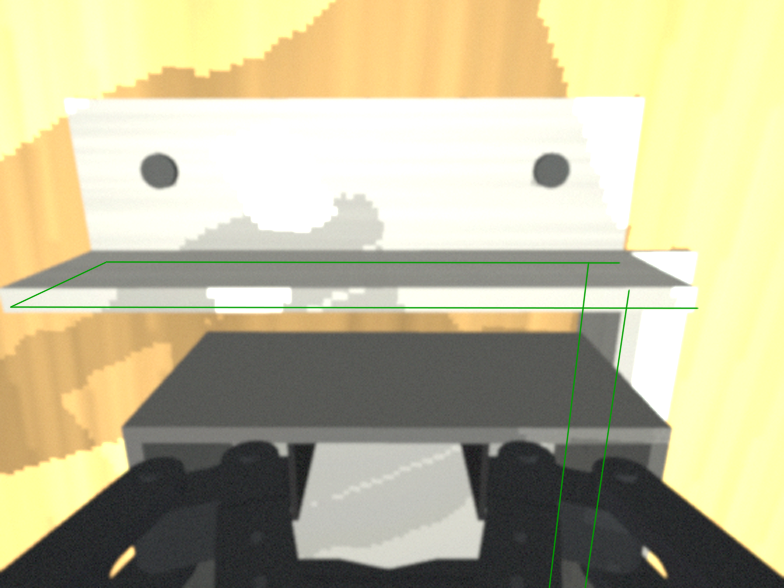

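Emit:
jog_arm(steps=[[0,-0.01,0,0,0,0],[0,-0.01,0,0,0,0],[0,-0.008,0,0,0,0],[0,-0.004,0,0,0,0]])

```text
clock: 2.93
tool_pos: [0.5244, 0.3583, 0.0464]
ee_rot: [0.0, 0.999, 0.034, -0.0]
contact_force: [-0.4, -3.3, 2.1]
width: 0.501
```

```bash
python3 - <<'E'
from look import *
plan(bw(-15,-22,48),P["bracket"][2]-np.pi/2)
s=read_state(); print(inv(P["bracket"],s["tool_pos"]),s["contact_force"])
look("c",("wrist",),())
E
```

```text
pos [0.5244 0.3583 0.0464] yaw 0.0675 tilt [-0.0002 -0.0004] w 0.501 t 2.93
need shift mm(tool now) [ 0.1 -4.  -1.6] turn deg -0.01
rows 1
[np.float64(0.0001), np.float64(-0.0067), np.float64(-0.0027), 0, 0, np.float64(-0.0005)]
[-19.01811639 -21.91968055] [-0.37091371 -3.26557766  2.05477348]
```

View pics/l_wristc.png

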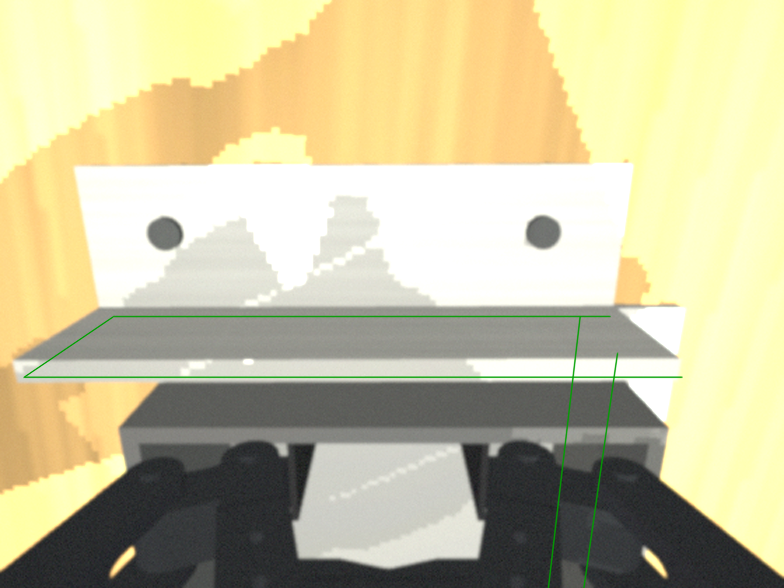

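```bash
python3 - <<'E'
from h import *
k=get_calibration("wrist")
for x,y,z in ((130,428,.062),(660,428,.062),(30,379,.045),(650,382,.045)):
    print(inv(P["bracket"],ray(k,(x/1.4-.5,y/1.4-.5),z)))
E
```

```text
[-3.81350754 35.95947021]
[ -3.82783056 -81.90221589]
[-0.25454852 68.50002514]
[ -1.11031749 -87.31958873]
```

Emit:
jog_arm(steps=[[0,-0.003,0,0,0,0],[0,-0.003,0,0,0,0],[0,0,0,0,0,0]])

```text
clock: 3.23
tool_pos: [0.5242, 0.3611, 0.0463]
ee_rot: [0.001, 0.999, 0.034, -0.0]
contact_force: [0.1, -4.4, 3.8]
width: 0.5
```

Emit:
jog_arm(steps=[[0,-0.002,0,0,0,0],[0,-0.002,0,0,0,0]])

```text
clock: 3.4
tool_pos: [0.5242, 0.3613, 0.0463]
ee_rot: [0.003, 0.999, 0.035, -0.0]
contact_force: [1.2, -14.6, 5.6]
width: 0.501
```

Emit:
jog_arm(steps=[[0,-0.0015,0,0,0,0],[0,0,0,0,0,0],[0,0,0,0,0,0]])

```text
clock: 3.65
tool_pos: [0.5242, 0.3613, 0.0463]
ee_rot: [0.003, 0.999, 0.035, -0.001]
contact_force: [1.1, -13.2, 5.5]
width: 0.499
```

```bash
python3 - <<'E'
from look import *
s=read_state(); print(inv(P["bracket"],s["tool_pos"]),s["contact_force"])
look("d",("wrist",),())
E
```

```text
[-16.04983033 -21.9183172 ] [  1.08230348 -13.22653755   5.46964138]
```

View pics/l_wristd.png

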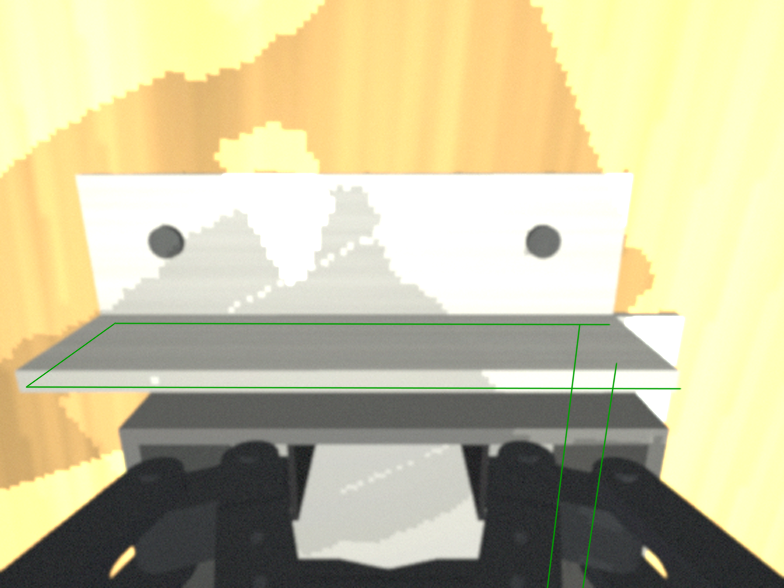

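```bash
python3 - <<'E'
from h import *
k=get_calibration("wrist")
for x,y,z in ((130,428,.062),(660,428,.062),(30,390,.045),(650,392,.045)):
    print(inv(P["bracket"],ray(k,(x/1.4-.5,y/1.4-.5),z)))
m=P["medium"]; g=T(m,[(60.5,0,0)])[0]; print("grasp",g)
E
```

```text
[-1.22942486 35.93352137]
[ -0.87242388 -81.74037432]
[-0.96424504 69.1680572 ]
[ -1.07979111 -87.55623284]
grasp [ 0.41868361 -0.05415176  0.        ]
```

Emit:
jog_arm(steps=[[0,0.02,0,0,0,0],[0,0.06,0,0,0,0],[0,0,-0.05,0,0,0],[0,0,-0.06,0,0,0],[0,0.06,0,0,0,0]])

```text
clock: 4.12
tool_pos: [0.5351, 0.288, 0.1196]
ee_rot: [-0.005, 0.999, 0.035, 0.008]
contact_force: [3.3, 0.6, 1.5]
width: 0.502
```

```bash
python3 - <<'E'
from look import *
m=P["medium"]; g=T(m,[(60.5,0,120)])[0]
plan(g,m[2]-np.pi)
look("e",("wrist","top"),())
E
```

```text
pos [0.5351 0.288  0.1196] yaw 0.0699 tilt [0.0147 0.0112] w 0.502 t 4.12
need shift mm(tool now) [-140.   333.2   -5.9] turn deg 79.63
rows 12
[np.float64(-0.0194), np.float64(0.0463), np.float64(-0.0), 0, 0, np.float64(0.2212)]
[np.float64(-0.014), np.float64(0.0482), np.float64(-0.0), 0, 0, np.float64(0.2212)]
[np.float64(-0.0083), np.float64(0.0495), np.float64(-0.0), 0, 0, np.float64(0.2212)]
[np.float64(-0.0025), np.float64(0.0501), np.float64(-0.0), 0, 0, np.float64(0.2212)]
[np.float64(0.0033), np.float64(0.0501), np.float64(-0.0), 0, 0, np.float64(0.2212)]
[np.float64(0.0091), np.float64(0.0494), np.float64(-0.0), 0, 0, np.float64(0.2212)]
[np.float64(0.0147), np.float64(0.048), np.float64(-0.0), 0, 0, np.float64(0.2212)]
[np.float64(0.0201), np.float64(0.046), np.float64(-0.0), 0, 0, np.float64(0.2212)]
[np.float64(0.0253), np.float64(0.0433), np.float64(-0.0), 0, 0, np.float64(0.2212)]
[np.float64(0.0302), np.float64(0.0401), np.float64(-0.0), 0, 0, np.float64(0.2212)]
[np.float64(0.0346), np.float64(0.0364), np.float64(-0.0), 0, 0, np.float64(0.2212)]
[np.float64(0.0386), np.float64(0.0321), np.float64(-0.0), 0, 0, np.float64(0.2212)]
```

View pics/l_wriste.png

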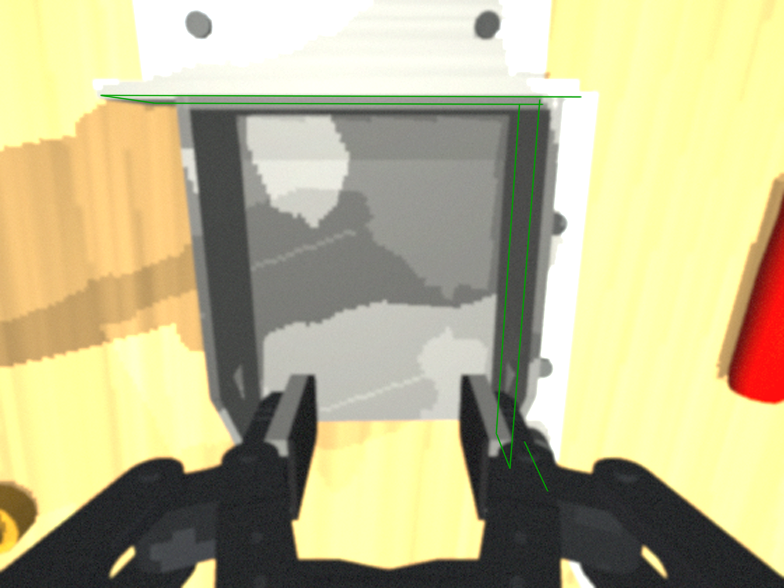

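Emit:
jog_arm(steps=[[-0.0195,0.046,-0.005,0,0,0.22],[-0.014,0.048,-0.005,0,0,0.22],[-0.008,0.0495,-0.005,0,0,0.22],[-0.0025,0.05,-0.005,0,0,0.22],[0.0035,0.05,0,0,0,0.22]])

```text
clock: 4.63
tool_pos: [0.4807, 0.1389, 0.124]
ee_rot: [-0.001, 0.967, -0.254, 0.0]
contact_force: [0.4, -0.5, 0.3]
width: 0.502
```

Emit:
jog_arm(steps=[[0.009,0.0495,0,0,0,0.22],[0.0145,0.048,0,0,0,0.22],[0.02,0.046,0,0,0,0.22],[0.025,0.0435,0,0,0,0.22],[0.03,0.04,0,0,0,0.22]])

```text
clock: 5.05
tool_pos: [0.4318, -0.0036, 0.1237]
ee_rot: [-0.001, 0.855, -0.519, -0.0]
contact_force: [0.4, -0.5, 1.0]
width: 0.498
```

```bash
python3 - <<'E'
from look import *
m=P["medium"]; g=T(m,[(60.5,0,120)])[0]
plan(g,m[2]-np.pi)
E
```

```text
pos [ 0.4318 -0.0036  0.1237] yaw -1.0902 tilt [0.0003 0.0013] w 0.498 t 5.05
need shift mm(tool now) [38.7 35.   3.6] turn deg 13.16
rows 2
[np.float64(0.0323), np.float64(0.0292), np.float64(0.0031), 0, 0, np.float64(0.2194)]
[np.float64(0.0354), np.float64(0.0253), np.float64(0.0031), 0, 0, np.float64(0.2194)]
```

Emit:
jog_arm(steps=[[0.032,0.029,-0.01,0,0,0.22],[0.0355,0.025,-0.01,0,0,0.22],[0,0,0,0,0,0],[0,0,0,0,0,0]])

```text
clock: 5.38
tool_pos: [0.4201, -0.054, 0.1362]
ee_rot: [-0.001, 0.791, -0.612, 0.0]
contact_force: [-0.4, -0.9, -0.5]
width: 0.496
```

```bash
python3 - <<'E'
from look import *
m=P["medium"]; g=T(m,[(60.5,0,60)])[0]
plan(g,m[2]-np.pi)
look("f",("wrist",),("medium",))
E
```

```text
pos [ 0.4201 -0.054   0.1362] yaw -1.317 tilt [0.0012 0.001 ] w 0.496 t 5.38
need shift mm(tool now) [-0.2  1.5 76.2] turn deg 0.16
rows 2
[np.float64(-0.0002), np.float64(0.0011), np.float64(0.0635), 0, 0, np.float64(0.0027)]
[np.float64(-0.0002), np.float64(0.0011), np.float64(0.0635), 0, 0, np.float64(0.0027)]
```

View pics/l_wristf.png

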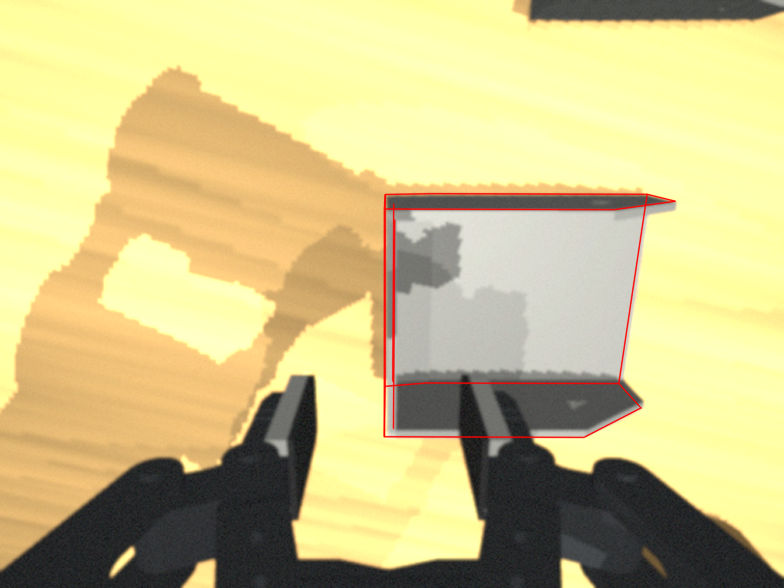

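Emit:
jog_arm(steps=[[0,0.0025,0.05,0,0,0],[0,0,0.05,0,0,0],[0,0,0.04,0,0,0],[0,0,0,0,0,0]])

```text
clock: 5.77
tool_pos: [0.4141, -0.0515, 0.0479]
ee_rot: [0.002, 0.792, -0.61, -0.005]
contact_force: [-0.3, -0.7, 0.6]
width: 0.501
```

Emit:
jog_arm(steps=[[0,0,0,0,0,0],[0,0,0,0,0,0],[0,0,0,0,0,0],[0,0,0,0,0,0],[0,0,0,0,0,0]], claw=1, newtons=70)

```text
clock: 6.18
tool_pos: [0.4203, -0.054, 0.054]
ee_rot: [-0.001, 0.792, -0.611, 0.002]
contact_force: [0.9, 1.7, 5.3]
width: 0.028
```

```bash
python3 - <<'E'
from look import *
m=P["medium"]; g=T(m,[(60.5,0,60)])[0]
plan(g,m[2]-np.pi); print(read_state()["contact_force"])
look("g",("wrist",),("medium",))
E
```

```text
pos [ 0.4203 -0.054   0.054 ] yaw -1.3146 tilt [ 0.0039 -0.0004] w 0.028 t 6.18
need shift mm(tool now) [-0.2  1.6 -6.1] turn deg 0.31
rows 1
[np.float64(-0.0004), np.float64(0.0027), np.float64(-0.0101), 0, 0, np.float64(0.0102)]
[0.86227355 1.72458684 5.34408564]
```

View pics/l_wristg.png

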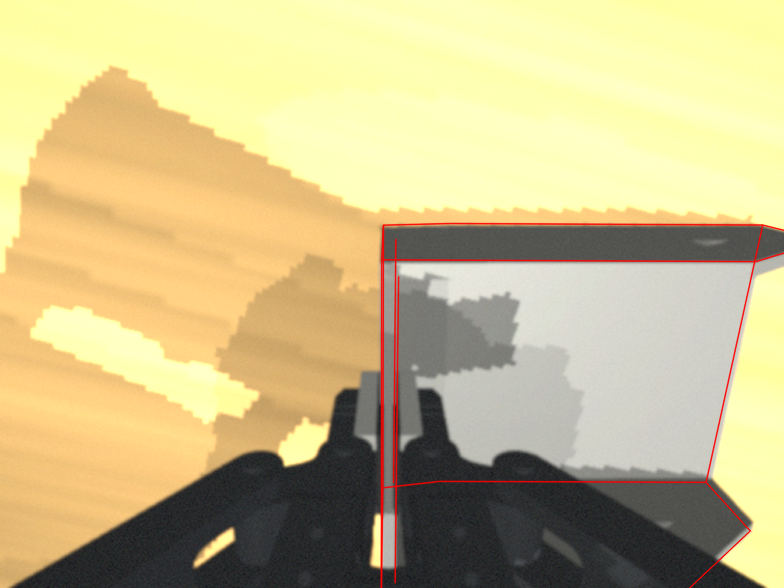

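```bash
cat >> h.py <<'E'
def carry(n,bx,by,z,yo=0.0):
    s=read_state(); off=inv(P[n],s["tool_pos"]); return off
E
python3 - <<'E'
from h import *
s=read_state(); off=inv(P["medium"],s["tool_pos"]); print("off",off)
t=get_calibration("top"); print("fitting",inv(P["bracket"],ray(t,(212,288),.03)), "can",inv(P["bracket"],ray(t,(272,126),.1)))
B=P["bracket"]; tgt=bw(-233+off[0],-23+off[1],0); tgt[2]=.130
plan(tgt,B[2]-np.pi+.0)
E
```

```text
off [60.27662592 -1.63969249]
fitting [-206.28555108  171.93486449] can [-380.78819131 -206.76952203]
pos [ 0.4203 -0.054   0.054 ] yaw -1.3148 tilt [ 0.0039 -0.0003] w 0.03 t 6.23
need shift mm(tool now) [-220.9 -179.2  -75.6] turn deg 10.78
rows 8
[np.float64(-0.046), np.float64(-0.0373), np.float64(-0.0158), 0, 0, np.float64(0.0449)]
[np.float64(-0.0469), np.float64(-0.0362), np.float64(-0.0158), 0, 0, np.float64(0.0449)]
[np.float64(-0.0477), np.float64(-0.0351), np.float64(-0.0158), 0, 0, np.float64(0.0449)]
[np.float64(-0.0486), np.float64(-0.0339), np.float64(-0.0158), 0, 0, np.float64(0.0449)]
[np.float64(-0.0493), np.float64(-0.0328), np.float64(-0.0158), 0, 0, np.float64(0.0449)]
[np.float64(-0.0501), np.float64(-0.0316), np.float64(-0.0158), 0, 0, np.float64(0.0449)]
[np.float64(-0.0508), np.float64(-0.0304), np.float64(-0.0158), 0, 0, np.float64(0.0449)]
[np.float64(-0.0515), np.float64(-0.0292), np.float64(-0.0158), 0, 0, np.float64(0.0449)]
```

Emit:
jog_arm(steps=[[0,0,-0.02,0,0,0],[0,0,-0.03,0,0,0],[0,0,-0.03,0,0,0],[-0.02,-0.015,-0.03,0,0,0.02],[-0.03,-0.024,-0.02,0,0,0.03]])

```text
clock: 6.65
tool_pos: [0.4333, -0.0198, 0.1316]
ee_rot: [0.0, 0.783, -0.623, 0.0]
contact_force: [1.3, -0.3, -3.5]
width: 0.027
```

```bash
python3 - <<'E'
from look import *
B=P["bracket"]; tgt=bw(-233+60.3,-23-1.6,0); tgt[2]=.130
plan(tgt,B[2]-np.pi+.0,vmax=33)
print(read_state()["contact_force"])
look("h",("wrist",),())
E
```

```text
pos [ 0.4333 -0.0198  0.1316] yaw -1.344 tilt [ 0.0005 -0.0007] w 0.027 t 6.65
need shift mm(tool now) [-195.8 -152.1    1.5] turn deg 9.11
rows 8
[np.float64(-0.0408), np.float64(-0.0317), np.float64(0.0003), 0, 0, np.float64(0.038)]
[np.float64(-0.0414), np.float64(-0.0309), np.float64(0.0003), 0, 0, np.float64(0.038)]
[np.float64(-0.042), np.float64(-0.03), np.float64(0.0003), 0, 0, np.float64(0.038)]
[np.float64(-0.0426), np.float64(-0.0292), np.float64(0.0003), 0, 0, np.float64(0.038)]
[np.float64(-0.0432), np.float64(-0.0283), np.float64(0.0003), 0, 0, np.float64(0.038)]
[np.float64(-0.0437), np.float64(-0.0275), np.float64(0.0003), 0, 0, np.float64(0.038)]
[np.float64(-0.0443), np.float64(-0.0266), np.float64(0.0003), 0, 0, np.float64(0.038)]
[np.float64(-0.0448), np.float64(-0.0257), np.float64(0.0003), 0, 0, np.float64(0.038)]
[ 1.33019319 -0.31917961 -3.49704338]
```

View pics/l_wristh.png

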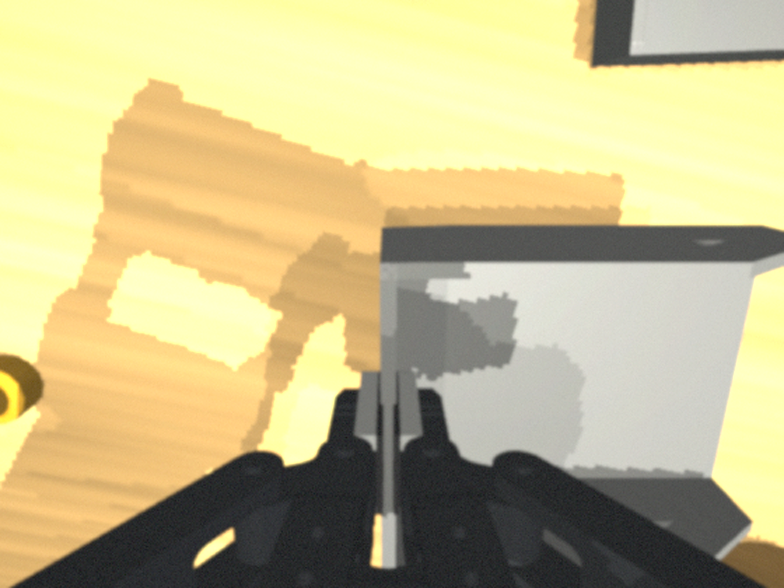

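Emit:
jog_arm(steps=[[-0.041,-0.0315,0,0,0,0.038],[-0.0415,-0.031,0,0,0,0.038],[-0.042,-0.03,0,0,0,0.038],[-0.0425,-0.029,0,0,0,0.038],[-0.043,-0.0285,0,0,0,0.038]])

```text
clock: 7.12
tool_pos: [0.498, 0.1229, 0.13]
ee_rot: [0.0, 0.751, -0.66, -0.0]
contact_force: [-0.4, -0.4, -2.6]
width: 0.031
```

Emit:
jog_arm(steps=[[-0.0435,-0.0275,0,0,0,0.038],[-0.04,-0.0265,0,0,0,0.038],[-0.03,-0.02,0.02,0,0,0.038],[0,0,0.04,0,0,0],[0,0,0,0,0,0]])

```text
clock: 7.53
tool_pos: [0.5318, 0.1947, 0.0903]
ee_rot: [0.003, 0.732, -0.681, -0.002]
contact_force: [-1.9, -0.8, -3.9]
width: 0.027
```

```bash
python3 - <<'E'
from look import *
B=P["bracket"]; tgt=bw(-233+60.3,-23-1.6,0); tgt[2]=.065
plan(tgt,B[2]-np.pi+.0,vmax=33)
print(read_state()["contact_force"])
q=dict(P); x=bw(-76,-23,0); q["large"]=[x[0],x[1],B[2]]
look("i",("wrist","top"),("large",),q)
E
```

```text
pos [0.5318 0.1947 0.0903] yaw -1.4978 tilt [-0.007  -0.0018] w 0.027 t 7.53
need shift mm(tool now) [-10.1  -6.6  25.3] turn deg 0.3
rows 1
[np.float64(-0.0167), np.float64(-0.0107), np.float64(0.0422), 0, 0, np.float64(0.01)]
[-1.89124744 -0.83825349 -3.88099972]
```

View pics/l_wristi.png

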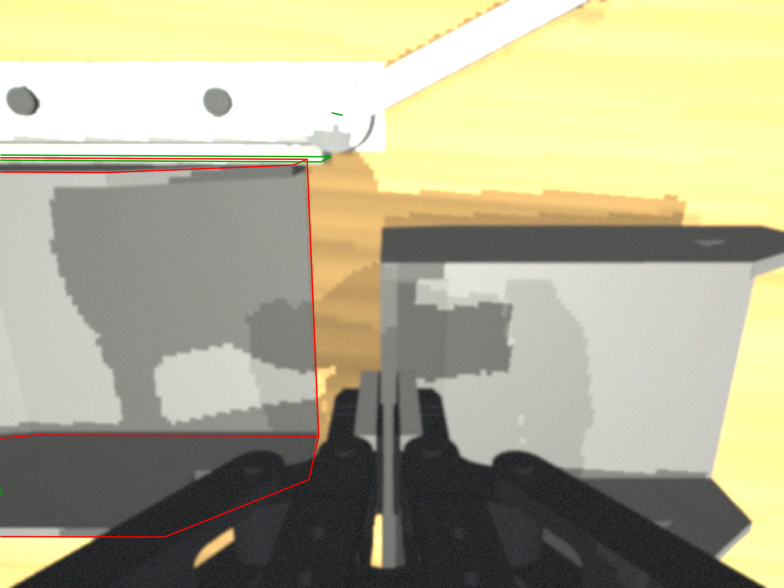

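View pics/l_topi.png

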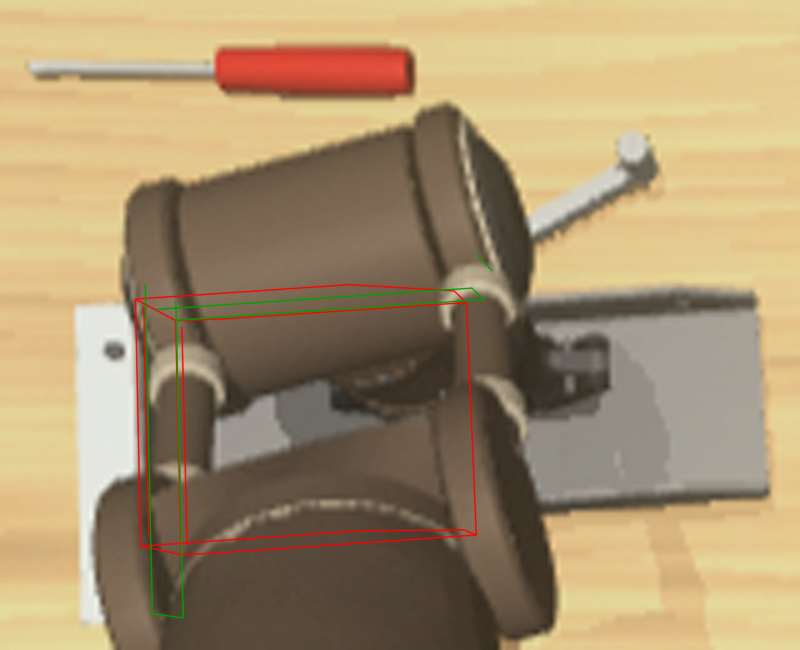

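Emit:
jog_arm(steps=[[-0.0165,-0.011,0.03,0,0,0.01],[0,0,0.015,0,0,0],[0,0,0,0,0,0],[0,0,0,0,0,0]])

```text
clock: 7.97
tool_pos: [0.5398, 0.2039, 0.0672]
ee_rot: [0.001, 0.73, -0.684, -0.0]
contact_force: [-1.0, -0.2, -2.5]
width: 0.031
```

```bash
python3 - <<'E'
from look import *
B=P["bracket"]; tgt=bw(-163+60.3,-23-1.6,0); tgt[2]=.063
plan(tgt,B[2]-np.pi+.0,vmax=20)
print(read_state()["contact_force"])
q=dict(P); x=bw(-76,-23,0); q["large"]=[x[0],x[1],B[2]]
look("j",("wrist",),("large",),q)
E
```

```text
pos [0.5398 0.2039 0.0672] yaw -1.5054 tilt [-0.0018 -0.0007] w 0.031 t 7.97
need shift mm(tool now) [-71.4   2.4   4.2] turn deg -0.14
rows 4
[np.float64(-0.0298), np.float64(0.001), np.float64(0.0018), 0, 0, np.float64(-0.0012)]
[np.float64(-0.0298), np.float64(0.001), np.float64(0.0018), 0, 0, np.float64(-0.0012)]
[np.float64(-0.0298), np.float64(0.001), np.float64(0.0018), 0, 0, np.float64(-0.0012)]
[np.float64(-0.0298), np.float64(0.001), np.float64(0.0018), 0, 0, np.float64(-0.0012)]
[-0.96975071 -0.16582333 -2.46243582]
```

View pics/l_wristj.png

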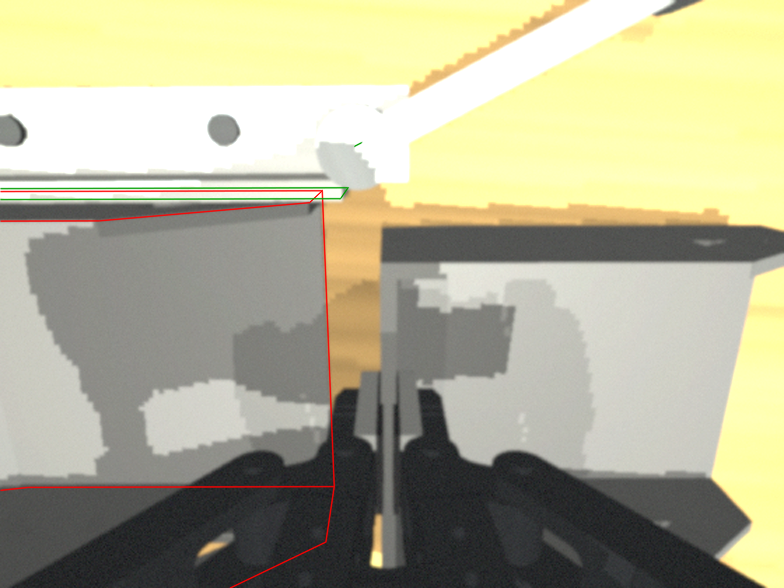

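```bash
python3 - <<'E'
from h import *
k=get_calibration("wrist")
for x,y,z in ((383,228,.065),(383,262,.0165),(313,214,.0025),(332,476,.0025),(700,477,.0155),(735,262,.0155)):
    print((x,y),inv(P["bracket"],ray(k,(x/1.4-.5,y/1.4-.5),z)).round(1))
E
```

```text
(383, 228) [-172.7  -83.1]
(383, 262) [-172.1  -63. ]
(313, 214) [-147.7  -76.8]
(332, 476) [-150.5   30.7]
(700, 477) [-292.7   22. ]
(735, 262) [-289.3  -62.5]
```

```bash
python3 - <<'E'
from h import *
k=get_calibration("wrist")
R=k["world_to_cam"]; c=-R[:3,:3].T@R[:3,3]; print("cam",inv(P["bracket"],c),c[2])
f=cv2.imread("pics/wristj.png")
cv2.imwrite("pics/z1.png",crop(f,170,120,300,200,6,.9)); cv2.imwrite("pics/z2.png",crop(f,190,280,300,360,7,1.5))
for x,y,z in ((383,228,.013),(383,262,.065),(332,476,.0025),(700,477,.0155)):
    print((x,y),inv(P["bracket"],ray(k,(x/1.4-.5,y/1.4-.5),z)).round(1))
E
```

```text
cam [-173.9582731 -104.9376149] 0.18602065501771806
(383, 228) [-172.1  -73.7]
(383, 262) [-172.6  -75. ]
(332, 476) [-150.5   30.7]
(700, 477) [-292.7   22. ]
```

View pics/z1.png

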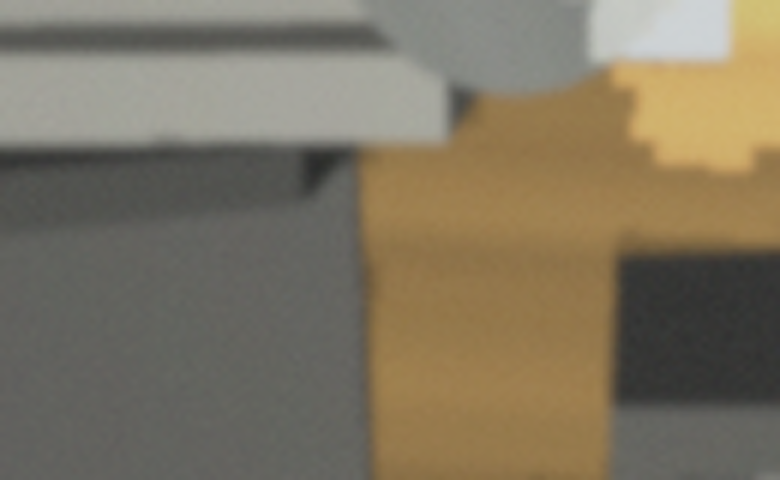

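View pics/z2.png

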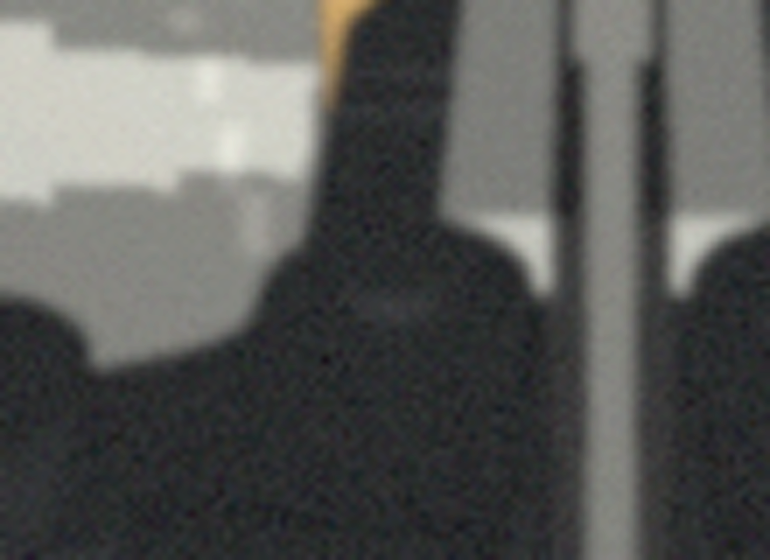

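Emit:
jog_arm(steps=[[-0.03,0,0.002,0,0,0],[-0.03,0,0.002,0,0,0],[-0.03,0,0.002,0,0,0],[-0.03,0,0,0,0,0],[0,0,0,0,0,0]])

```text
clock: 8.43
tool_pos: [0.5367, 0.2794, 0.0653]
ee_rot: [-0.002, 0.73, -0.683, 0.0]
contact_force: [0.0, -0.7, -3.6]
width: 0.031
```

Emit:
jog_arm(steps=[[0,0,0.005,0,0,0],[0,0,0.005,0,0,0],[0,0,0,0,0,0]])

```text
clock: 8.68
tool_pos: [0.5353, 0.2754, 0.0572]
ee_rot: [0.001, 0.73, -0.684, -0.0]
contact_force: [0.8, -0.0, -3.0]
width: 0.026
```

```bash
python3 - <<'E'
from look import *
B=P["bracket"]; tgt=bw(-163+60.3,-23-1.6,0); tgt[2]=.054
plan(tgt,B[2]-np.pi+.0,vmax=20)
print(read_state()["contact_force"])
q=dict(P); x=bw(-76,-24,0); q["large"]=[x[0],x[1],B[2]]
look("k",("wrist","scene"),("large",),q)
E
```

```text
pos [0.5353 0.2754 0.0572] yaw -1.5058 tilt [-0.0014 -0.0009] w 0.026 t 8.68
need shift mm(tool now) [0.2 2.6 3.2] turn deg -0.16
rows 1
[np.float64(0.0003), np.float64(0.0044), np.float64(0.0053), 0, 0, np.float64(-0.0052)]
[ 0.77546619 -0.03109445 -3.04282428]
```

View pics/l_wristk.png

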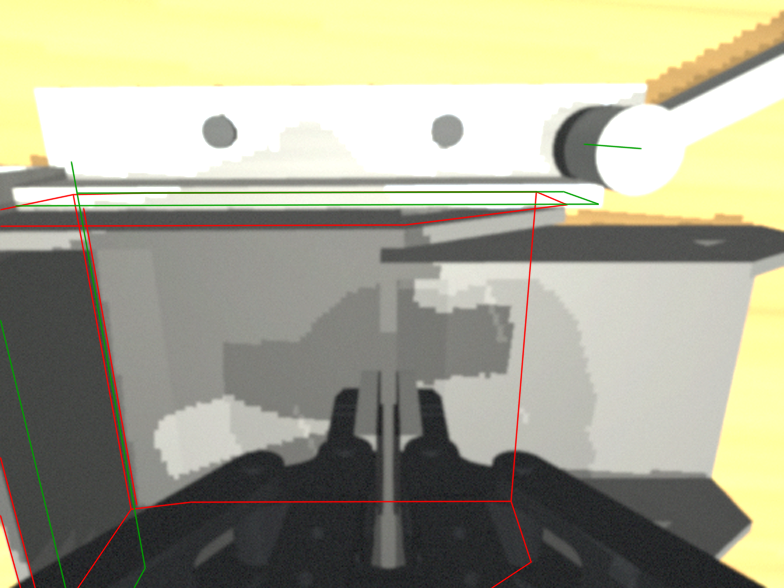

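View pics/l_scenek.png

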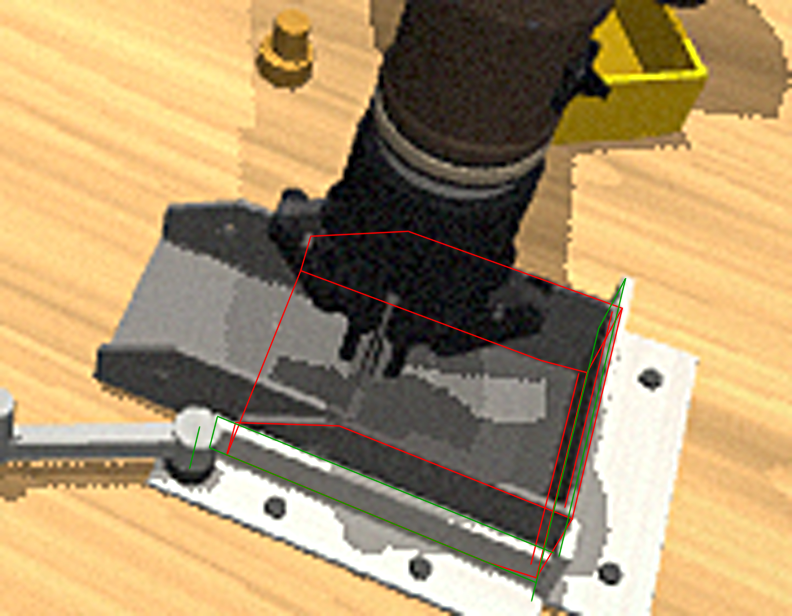

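Emit:
jog_arm(steps=[[0,0,0.003,0,0,0],[0,0,0.002,0,0,0],[0,0,0,0,0,0]])

```text
clock: 9.03
tool_pos: [0.537, 0.2763, 0.0564]
ee_rot: [-0.0, 0.73, -0.684, 0.001]
contact_force: [-1.8, -2.5, 4.8]
width: 0.03
```

Emit:
jog_arm(steps=[[0,0,0,0,0,0],[0,0,0,0,0,0],[0,0,0,0,0,0]], claw=0.5)

```text
clock: 9.28
tool_pos: [0.5363, 0.2765, 0.055]
ee_rot: [-0.0, 0.73, -0.684, 0.0]
contact_force: [0.9, -0.1, 0.0]
width: 0.25
```

```bash
python3 - <<'E'
from look import *
B=P["bracket"]; s=read_state(); print(inv(B,s["tool_pos"]),s["tool_pos"],s["width"],s["contact_force"])
look("l",("wrist",),())
E
```

```text
[-101.43137497  -28.30854054] [0.53632506 0.27652138 0.0549736 ] 0.250411439686702 [ 0.89239011 -0.14356447  0.03299751]
```

View pics/l_wristl.png

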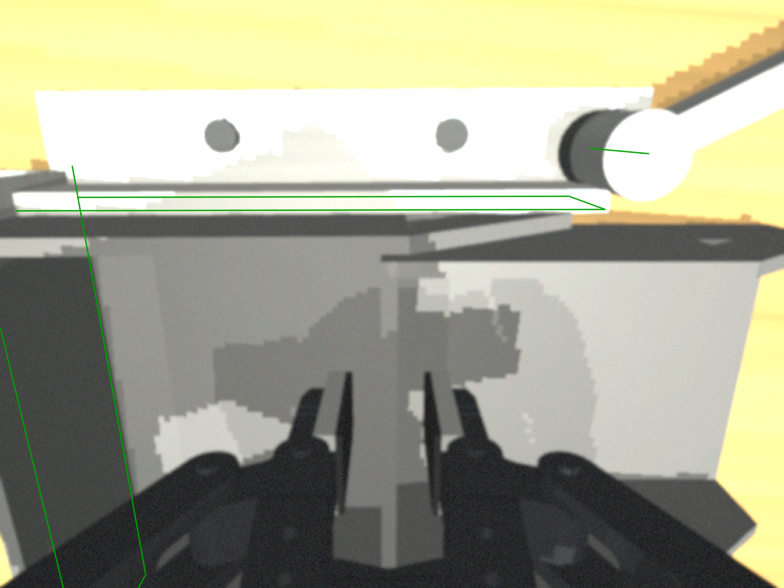

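Emit:
jog_arm(steps=[[0,0,-0.04,0,0,0],[0,0,-0.06,0,0,0],[0.02,0,-0.02,0,0,-0.2],[0,0,0,0,0,-0.235],[0,0,0,0,0,-0.235]])

```text
clock: 9.75
tool_pos: [0.538, 0.2647, 0.1286]
ee_rot: [-0.001, 0.84, -0.543, 0.001]
contact_force: [0.1, 0.3, -0.1]
width: 0.247
```

Emit:
jog_arm(steps=[[0,0,0,0,0,-0.235],[0,0,0,0,0,-0.235],[0,0,0,0,0,-0.235],[0,0,0,0,0,-0.235],[0,0,0,0,0,-0.235]])

```text
clock: 10.17
tool_pos: [0.5366, 0.2645, 0.1265]
ee_rot: [0.0, 0.965, -0.263, -0.0]
contact_force: [-0.5, 0.6, -0.3]
width: 0.254
```

```bash
python3 - <<'E'
from look import *
B=P["bracket"]; s=read_state(); print(inv(B,s["tool_pos"]))
plan(bw(-130,-24,110),B[2]-np.pi/2)
E
```

```text
[-113.40892628  -27.78229256]
pos [0.5366 0.2645 0.1265] yaw -0.5329 tilt [-0.0002 -0.0001] w 0.254 t 10.17
need shift mm(tool now) [ 6.3 15.8 16.5] turn deg -34.42
rows 5
[np.float64(0.0021), np.float64(0.0053), np.float64(0.0055), 0, 0, np.float64(-0.2295)]
[np.float64(0.0014), np.float64(0.0055), np.float64(0.0055), 0, 0, np.float64(-0.2295)]
[np.float64(0.0008), np.float64(0.0056), np.float64(0.0055), 0, 0, np.float64(-0.2295)]
[np.float64(0.0001), np.float64(0.0057), np.float64(0.0055), 0, 0, np.float64(-0.2295)]
[np.float64(-0.0006), np.float64(0.0056), np.float64(0.0055), 0, 0, np.float64(-0.2295)]
```

Emit:
jog_arm(steps=[[0.002,0.0055,0,0,0,-0.23],[0.0015,0.0055,0,0,0,-0.23],[0.001,0.0055,0,0,0,-0.23],[0,0.0055,0,0,0,-0.23],[0,0.0055,0,0,0,-0.23]])

```text
clock: 10.58
tool_pos: [0.5342, 0.2477, 0.1265]
ee_rot: [0.0, 0.999, 0.035, -0.0]
contact_force: [-0.7, 0.3, 0.1]
width: 0.251
```

Emit:
jog_arm(steps=[[0,0,0,0,0,0]])

```text
clock: 10.67
tool_pos: [0.5341, 0.2474, 0.1264]
ee_rot: [0.0, 0.999, 0.032, -0.0]
contact_force: [0.3, -0.3, -1.5]
width: 0.249
```

```bash
python3 - <<'E'
from look import *
B=P["bracket"]; s=read_state(); print(inv(B,s["tool_pos"]))
plan(bw(-130,-24,50),B[2]-np.pi/2)
q=dict(P); x=bw(-101.4+2-62.5,-24,0); q["medium"]=[x[0],x[1],B[2]]
look("m",("wrist",),("medium",),q)
E
```

```text
[-130.36950459  -24.15369285]
pos [0.5341 0.2474 0.1264] yaw 0.0648 tilt [-0.0005 -0.0005] w 0.249 t 10.67
need shift mm(tool now) [-0.1 -0.4 76.4] turn deg -0.17
rows 2
[np.float64(-0.0001), np.float64(-0.0003), np.float64(0.0637), 0, 0, np.float64(-0.0029)]
[np.float64(-0.0001), np.float64(-0.0003), np.float64(0.0637), 0, 0, np.float64(-0.0029)]
```

View pics/l_wristm.png

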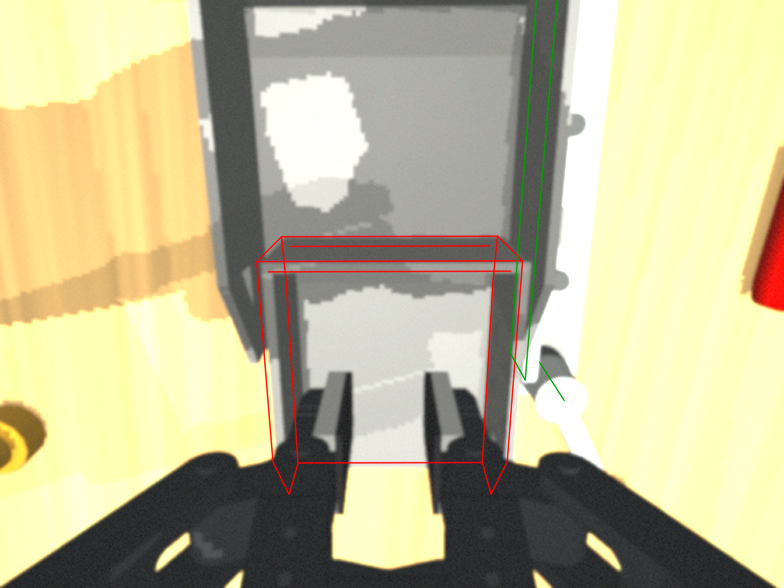

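Emit:
jog_arm(steps=[[0,0.003,0.05,0,0,0],[0,0,0.05,0,0,0],[0,0,0.032,0,0,0],[0,0,0,0,0,0]])

```text
clock: 11.05
tool_pos: [0.5305, 0.2447, 0.0428]
ee_rot: [0.002, 1.0, 0.03, -0.004]
contact_force: [-2.8, -0.3, -0.1]
width: 0.251
```

Emit:
jog_arm(steps=[[0,-0.015,0,0,0,0],[0,-0.015,0,0,0,0],[0,-0.02,0,0,0,0],[0,-0.02,0,0,0,0]])

```text
clock: 11.38
tool_pos: [0.5331, 0.29, 0.0494]
ee_rot: [-0.001, 1.0, 0.031, 0.002]
contact_force: [0.5, -1.0, 0.9]
width: 0.252
```

```bash
python3 - <<'E'
from look import *
B=P["bracket"]; s=read_state(); print(inv(B,s["tool_pos"]))
plan(bw(-20,-24,46),B[2]-np.pi/2)
look("n",("wrist",),())
E
```

```text
[-87.76518922 -26.01062872]
pos [0.5331 0.29   0.0494] yaw 0.0628 tilt [0.0033 0.0015] w 0.252 t 11.38
need shift mm(tool now) [ -2.4 -67.7   3.5] turn deg -0.28
rows 2
[np.float64(-0.002), np.float64(-0.0565), np.float64(0.0028), 0, 0, np.float64(-0.0047)]
[np.float64(-0.0018), np.float64(-0.0565), np.float64(0.0028), 0, 0, np.float64(-0.0047)]
```

View pics/l_wristn.png

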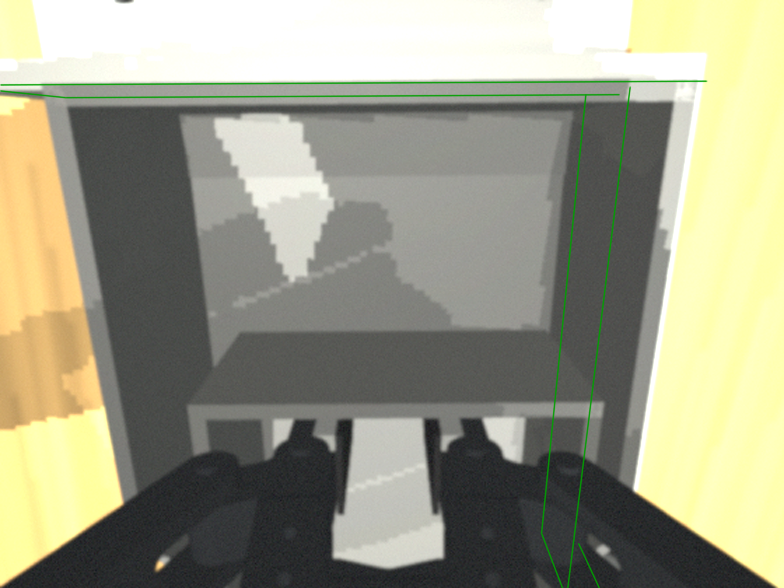

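Emit:
jog_arm(steps=[[0,-0.02,0.002,0,0,0],[0,-0.02,0,0,0,0],[0,-0.02,0,0,0,0],[0,-0.02,0,0,0,0],[0,-0.01,0,0,0,0]])

```text
clock: 11.85
tool_pos: [0.5283, 0.3441, 0.0465]
ee_rot: [-0.0, 0.999, 0.032, 0.0]
contact_force: [-0.4, -0.3, 0.2]
width: 0.247
```

```bash
python3 - <<'E'
from look import *
B=P["bracket"]; s=read_state(); print(inv(B,s["tool_pos"]),s["contact_force"])
plan(bw(-20,-24,46),B[2]-np.pi/2)
look("o",("wrist",),())
E
```

```text
[-33.45225244 -24.89391906] [-0.41327841 -0.27312415  0.21787483]
pos [0.5283 0.3441 0.0465] yaw 0.0642 tilt [0.0007 0.0009] w 0.247 t 11.85
need shift mm(tool now) [ -0.9 -13.4   0.5] turn deg -0.21
rows 1
[np.float64(-0.0016), np.float64(-0.0224), np.float64(0.0008), 0, 0, np.float64(-0.0069)]
```

View pics/l_wristo.png

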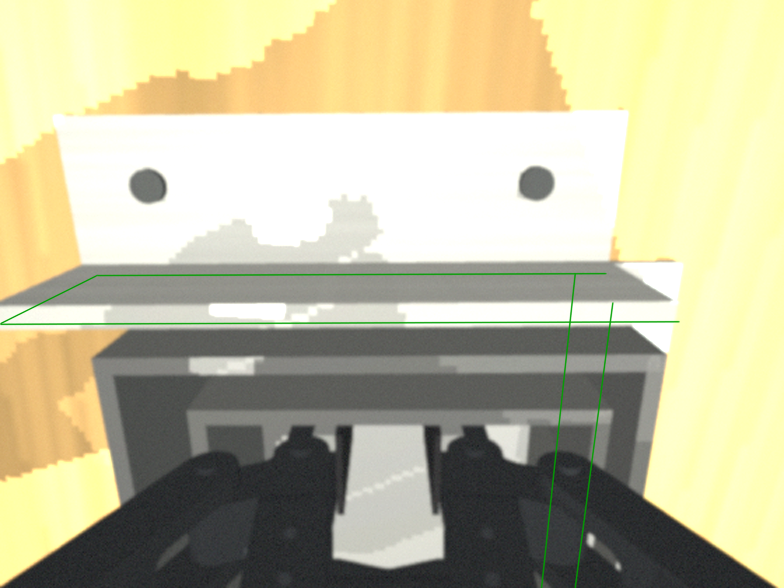

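Emit:
jog_arm(steps=[[0,-0.006,0,0,0,0],[0,-0.006,0,0,0,0],[0,-0.004,0,0,0,0],[0,-0.003,0,0,0,0],[0,-0.003,0,0,0,0]])

```text
clock: 12.32
tool_pos: [0.5275, 0.3548, 0.0461]
ee_rot: [0.0, 1.0, 0.031, -0.0]
contact_force: [0.0, 0.3, -0.0]
width: 0.25
```

Emit:
jog_arm(steps=[[0,-0.002,0,0,0,0],[0,-0.002,0,0,0,0]])

```text
clock: 12.48
tool_pos: [0.5273, 0.3572, 0.0461]
ee_rot: [0.0, 1.0, 0.032, -0.0]
contact_force: [0.3, -2.1, 0.3]
width: 0.249
```

```bash
python3 - <<'E'
from look import *
B=P["bracket"]; s=read_state(); print(inv(B,s["tool_pos"]),s["contact_force"])
plan(bw(-20,-24,46),B[2]-np.pi/2)
look("p",("wrist",),())
E
```

```text
[-20.36246465 -24.80173584] [ 0.255136   -2.06629312  0.27021672]
pos [0.5273 0.3572 0.0461] yaw 0.063 tilt [-0.0003 -0.0005] w 0.249 t 12.48
need shift mm(tool now) [-0.8 -0.4  0.1] turn deg -0.27
rows 1
[np.float64(-0.0013), np.float64(-0.0006), np.float64(0.0002), 0, 0, np.float64(-0.0091)]
```

View pics/l_wristp.png

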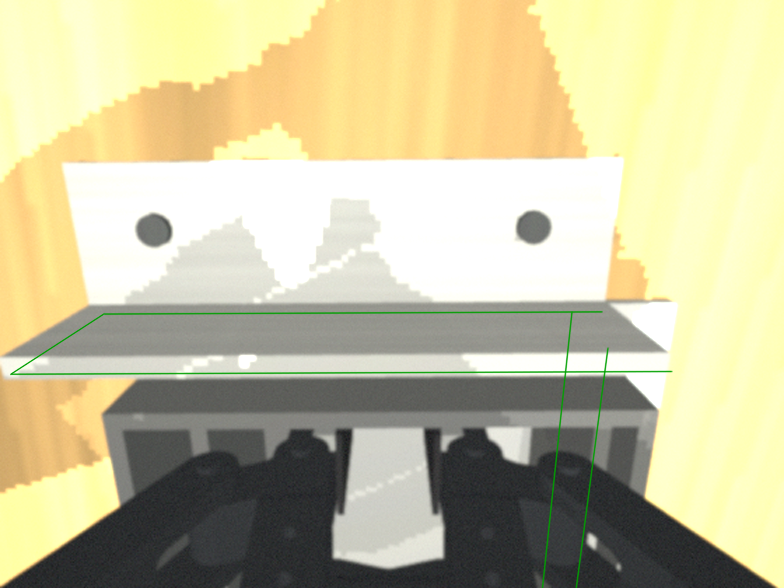

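Emit:
jog_arm(steps=[[0,-0.002,0,0,0,0],[0,-0.002,0,0,0,0],[0,-0.001,0,0,0,0],[0,0,0,0,0,0]])

```text
clock: 12.87
tool_pos: [0.5273, 0.3574, 0.0461]
ee_rot: [0.003, 0.999, 0.033, -0.001]
contact_force: [0.8, -9.3, 2.1]
width: 0.251
```

```bash
python3 - <<'E'
from look import *
B=P["bracket"]; s=read_state(); print(inv(B,s["tool_pos"]),s["contact_force"])
f=grab_frame("wrist")[:,:,::-1]; cv2.imwrite("pics/z3.png",crop(f,60,270,490,330,1.8,1.4))
E
```

```text
[-20.13024074 -24.78607354] [ 0.76233488 -9.29621648  2.12026356]
```

View pics/z3.png

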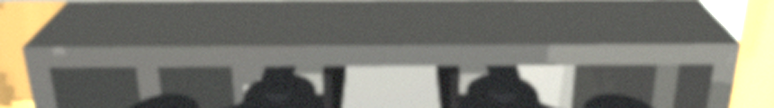

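Emit:
jog_arm(steps=[[0,0.02,0,0,0,0],[0,0.05,0,0,0,0],[0,0,-0.05,0,0,0],[0,0,-0.065,0,0,0],[0,0.06,-0.03,0,0,0.1]])

```text
clock: 13.33
tool_pos: [0.5349, 0.2877, 0.138]
ee_rot: [-0.004, 1.0, 0.006, 0.004]
contact_force: [2.9, 0.5, 0.8]
width: 0.25
```

```bash
python3 - <<'E'
from look import *
m=P["small"]; g=T(m,[(48,0,140)])[0]
plan(g,m[2]-np.pi)
look("q",("wrist",),())
E
```

```text
pos [0.5349 0.2877 0.138 ] yaw 0.0125 tilt [0.0083 0.0078] w 0.25 t 13.33
need shift mm(tool now) [ 50.6 359.5  -4.4] turn deg 75.56
rows 11
[np.float64(0.0077), np.float64(0.0545), np.float64(-0.0003), 0, 0, np.float64(0.229)]
[np.float64(0.0141), np.float64(0.0532), np.float64(-0.0003), 0, 0, np.float64(0.229)]
[np.float64(0.0204), np.float64(0.0511), np.float64(-0.0003), 0, 0, np.float64(0.229)]
[np.float64(0.0263), np.float64(0.0483), np.float64(-0.0003), 0, 0, np.float64(0.229)]
[np.float64(0.0319), np.float64(0.0448), np.float64(-0.0003), 0, 0, np.float64(0.229)]
[np.float64(0.0371), np.float64(0.0407), np.float64(-0.0003), 0, 0, np.float64(0.229)]
[np.float64(0.0417), np.float64(0.0359), np.float64(-0.0003), 0, 0, np.float64(0.229)]
[np.float64(0.0457), np.float64(0.0307), np.float64(-0.0003), 0, 0, np.float64(0.229)]
[np.float64(0.049), np.float64(0.025), np.float64(-0.0003), 0, 0, np.float64(0.229)]
[np.float64(0.0516), np.float64(0.019), np.float64(-0.0003), 0, 0, np.float64(0.229)]
[np.float64(0.0535), np.float64(0.0127), np.float64(-0.0003), 0, 0, np.float64(0.229)]
```

View pics/l_wristq.png

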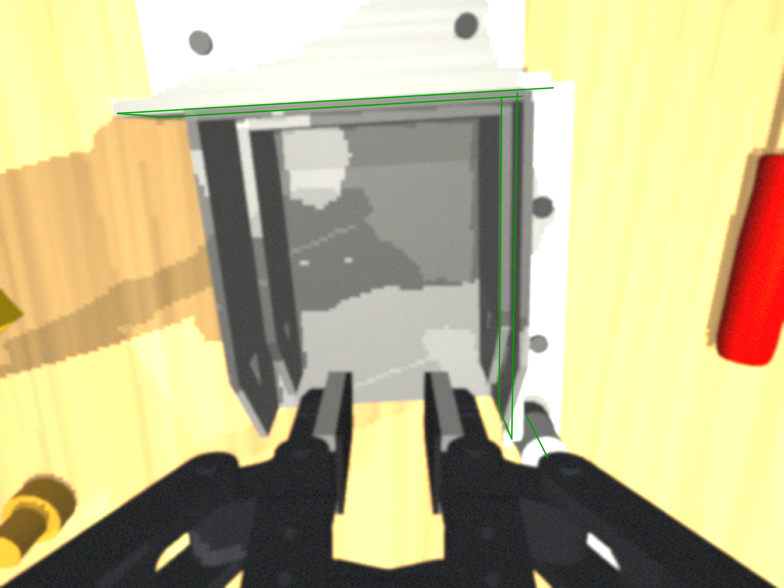

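Emit:
jog_arm(steps=[[0.0075,0.0545,0,0,0,0.229],[0.014,0.053,0,0,0,0.229],[0.0205,0.051,0,0,0,0.229],[0.0265,0.0485,0,0,0,0.229],[0.032,0.045,0,0,0,0.229]], claw=0.1)

```text
clock: 13.8
tool_pos: [0.5568, 0.1179, 0.1334]
ee_rot: [-0.001, 0.956, -0.293, 0.0]
contact_force: [-0.2, 0.1, -0.4]
width: 0.452
```

Emit:
jog_arm(steps=[[0.037,0.0405,0,0,0,0.229],[0.0415,0.036,0,0,0,0.229],[0.0455,0.031,0,0,0,0.229],[0.049,0.025,0,0,0,0.229],[0.0515,0.019,0,0,0,0.229]])

```text
clock: 14.22
tool_pos: [0.5812, -0.0453, 0.1333]
ee_rot: [-0.001, 0.827, -0.563, 0.0]
contact_force: [-0.1, -0.1, 0.9]
width: 0.448
```

```bash
python3 - <<'E'
from look import *
m=P["small"]; g=T(m,[(48,0,120)])[0]
plan(g,m[2]-np.pi)
E
```

```text
pos [ 0.5812 -0.0453  0.1333] yaw -1.1949 tilt [0.001  0.0007] w 0.448 t 14.22
need shift mm(tool now) [27.3  1.3 13.3] turn deg 6.38
rows 1
[np.float64(0.0455), np.float64(0.0022), np.float64(0.0221), 0, 0, np.float64(0.2126)]
```

Emit:
jog_arm(steps=[[0.045,0.002,0.01,0,0,0.213],[0,0,0,0,0,0],[0,0,0,0,0,0]])

```text
clock: 14.47
tool_pos: [0.5901, -0.0706, 0.1269]
ee_rot: [-0.0, 0.795, -0.606, -0.0]
contact_force: [-0.4, 0.1, -0.3]
width: 0.452
```

```bash
python3 - <<'E'
from look import *
m=P["small"]; g=T(m,[(48,0,46)])[0]
plan(g,m[2]-np.pi)
look("r",("wrist",),("small",))
E
```

```text
pos [ 0.5901 -0.0706  0.1269] yaw -1.3022 tilt [0.     0.0009] w 0.452 t 14.47
need shift mm(tool now) [ 0.6  0.3 80.9] turn deg 0.23
rows 2
[np.float64(0.0005), np.float64(0.0002), np.float64(0.0674), 0, 0, np.float64(0.0038)]
[np.float64(0.0005), np.float64(0.0002), np.float64(0.0674), 0, 0, np.float64(0.0038)]
```

View pics/l_wristr.png

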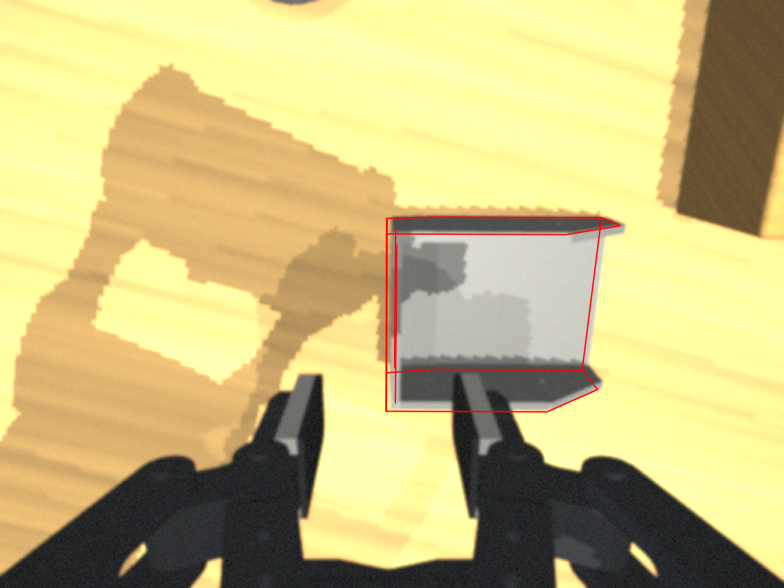

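Emit:
jog_arm(steps=[[0.002,0,0.05,0,0,0],[0,0,0.05,0,0,0],[0,0,0.04,0,0,0],[0,0,0,0,0,0]])

```text
clock: 14.85
tool_pos: [0.5852, -0.0677, 0.0381]
ee_rot: [0.002, 0.797, -0.604, -0.005]
contact_force: [-2.0, 0.9, -1.1]
width: 0.447
```

Emit:
jog_arm(steps=[[0,0,0,0,0,0],[0,0,0,0,0,0],[0,0,0,0,0,0],[0,0,0,0,0,0],[0,0,0,0,0,0]], claw=1, newtons=70)

```text
clock: 15.27
tool_pos: [0.5924, -0.0702, 0.0456]
ee_rot: [-0.001, 0.796, -0.605, 0.002]
contact_force: [0.2, 3.1, 4.6]
width: 0.031
```

```bash
python3 - <<'E'
from look import *
s=read_state(); off=inv(P["small"],s["tool_pos"]); print("off",off,s["tool_pos"],s["contact_force"])
look("s",("wrist",),("small",))
B=P["bracket"]; tgt=bw(-240+off[0],-28+off[1],0); tgt[2]=.125
plan(tgt,B[2]-np.pi,vmax=34)
E
```

```text
off [48.41511143 -2.54049147] [ 0.59235225 -0.07016464  0.0455586 ] [0.16277197 3.0790742  4.58325768]
pos [ 0.5924 -0.0702  0.0455] yaw -1.2999 tilt [0.004 0.   ] w 0.032 t 15.32
need shift mm(tool now) [-260.2  -23.1  -79.7] turn deg 11.64
rows 9
[np.float64(-0.0482), np.float64(-0.0042), np.float64(-0.0147), 0, 0, np.float64(0.0431)]
[np.float64(-0.0483), np.float64(-0.0031), np.float64(-0.0147), 0, 0, np.float64(0.0431)]
[np.float64(-0.0483), np.float64(-0.002), np.float64(-0.0147), 0, 0, np.float64(0.0431)]
[np.float64(-0.0484), np.float64(-0.0009), np.float64(-0.0147), 0, 0, np.float64(0.0431)]
[np.float64(-0.0484), np.float64(0.0001), np.float64(-0.0147), 0, 0, np.float64(0.0431)]
[np.float64(-0.0484), np.float64(0.0012), np.float64(-0.0147), 0, 0, np.float64(0.0431)]
[np.float64(-0.0483), np.float64(0.0023), np.float64(-0.0147), 0, 0, np.float64(0.0431)]
[np.float64(-0.0483), np.float64(0.0034), np.float64(-0.0147), 0, 0, np.float64(0.0431)]
[np.float64(-0.0482), np.float64(0.0045), np.float64(-0.0147), 0, 0, np.float64(0.0431)]
```

View pics/l_wrists.png

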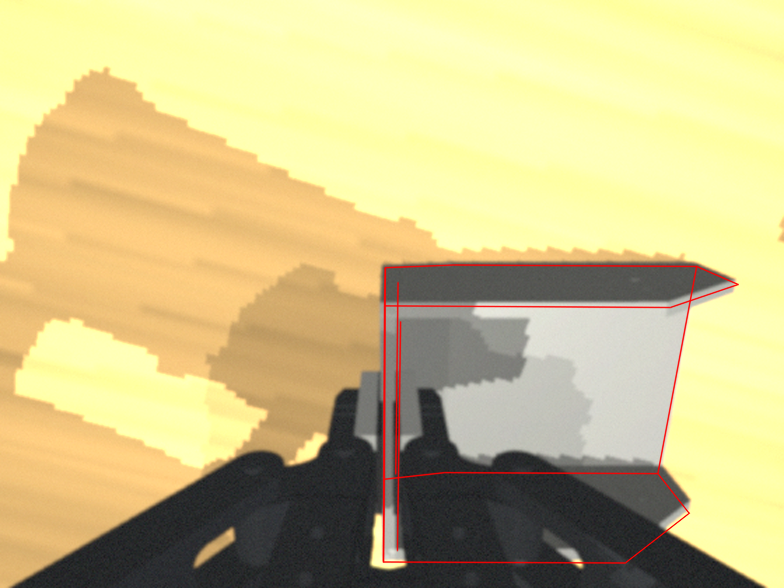

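Emit:
jog_arm(steps=[[0,0,-0.02,0,0,0],[0,0,-0.03,0,0,0],[0,0,-0.03,0,0,0.02],[-0.02,0,-0.03,0,0,0.04],[-0.04,-0.002,-0.022,0,0,0.043]])

```text
clock: 15.73
tool_pos: [0.5839, -0.0373, 0.1247]
ee_rot: [-0.0, 0.778, -0.628, 0.002]
contact_force: [0.7, 0.8, -1.9]
width: 0.03
```

Emit:
jog_arm(steps=[[-0.05,-0.001,0,0,0,0.043],[-0.05,0,0,0,0,0.043],[-0.05,0,0,0,0,0.043],[-0.05,0.001,0,0,0,0.043],[-0.05,0.002,0,0,0,0.043]])

```text
clock: 16.15
tool_pos: [0.5551, 0.1133, 0.1229]
ee_rot: [0.0, 0.743, -0.67, -0.0]
contact_force: [0.6, 1.2, -1.6]
width: 0.029
```

```bash
python3 - <<'E'
from look import *
B=P["bracket"]; tgt=bw(-240+48.4,-28-2,0); tgt[2]=.08
plan(tgt,B[2]-np.pi,vmax=34)
E
```

```text
pos [0.5551 0.1133 0.1229] yaw -1.4679 tilt [-0.0005 -0.0004] w 0.029 t 16.15
need shift mm(tool now) [-74.1   3.4  42.9] turn deg 2.01
rows 3
[np.float64(-0.0412), np.float64(0.0019), np.float64(0.0238), 0, 0, np.float64(0.0224)]
[np.float64(-0.0411), np.float64(0.0024), np.float64(0.0238), 0, 0, np.float64(0.0224)]
[np.float64(-0.0411), np.float64(0.0028), np.float64(0.0238), 0, 0, np.float64(0.0224)]
```

Emit:
jog_arm(steps=[[-0.041,0.002,0.024,0,0,0.0225],[-0.041,0.0025,0.024,0,0,0.0225],[-0.041,0.003,0.024,0,0,0.0225],[0,0,0,0,0,0],[0,0,0,0,0,0]])

```text
clock: 16.57
tool_pos: [0.5431, 0.1861, 0.0784]
ee_rot: [0.001, 0.732, -0.681, -0.001]
contact_force: [0.9, -0.3, -1.7]
width: 0.031
```

```bash
python3 - <<'E'
from look import *
B=P["bracket"]; tgt=bw(-170+48.4,-30-2,0); tgt[2]=.062
plan(tgt,B[2]-np.pi,vmax=20)
q=dict(P); x=bw(-76,-24,0); q["large"]=[x[0],x[1],B[2]]; x=bw(-1-4-62.5,-28,0); q["medium"]=[x[0],x[1],B[2]]
look("t",("wrist","scene"),("medium",),q)
E
```

```text
pos [0.5431 0.1861 0.0784] yaw -1.4988 tilt [-0.0029 -0.0012] w 0.031 t 16.57
need shift mm(tool now) [-70.5  -3.4  16.3] turn deg 0.24
rows 4
[np.float64(-0.0294), np.float64(-0.0014), np.float64(0.0068), 0, 0, np.float64(0.002)]
[np.float64(-0.0294), np.float64(-0.0014), np.float64(0.0068), 0, 0, np.float64(0.002)]
[np.float64(-0.0294), np.float64(-0.0014), np.float64(0.0068), 0, 0, np.float64(0.002)]
[np.float64(-0.0294), np.float64(-0.0013), np.float64(0.0068), 0, 0, np.float64(0.002)]
```

View pics/l_wristt.png

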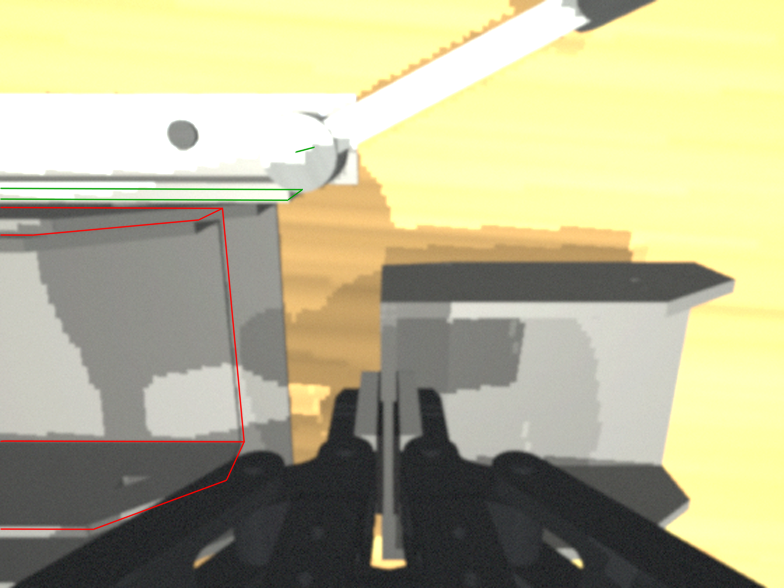

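View pics/l_scenet.png

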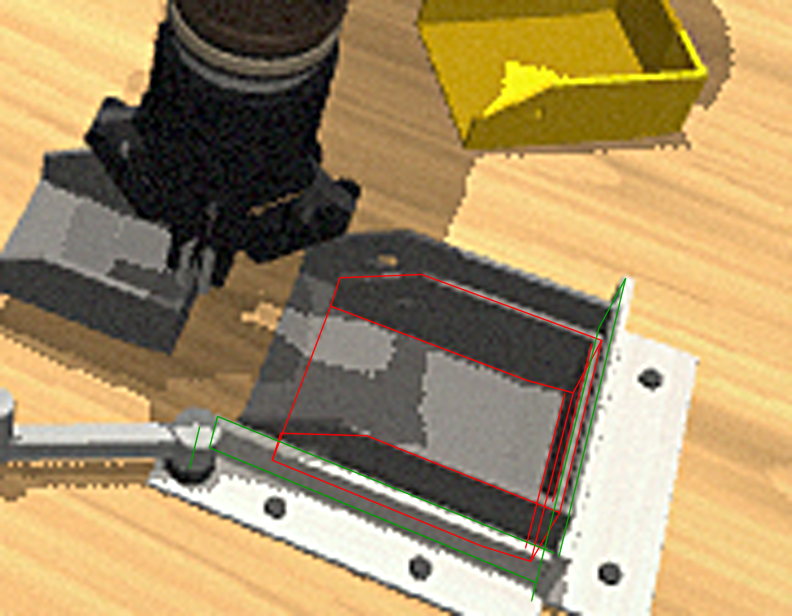

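```bash
python3 - <<'E'
from h import *
k=get_calibration("wrist"); s=read_state(); print(inv(P["bracket"],s["tool_pos"]))
for x,y,z in ((383,302,.075),(383,266,.033),(685,302,.0355),(655,462,.0355),(245,441,.0),(100,528,.052),(200,210,.0)):
    print((x,y),inv(P["bracket"],ray(k,(x/1.4-.5,y/1.4-.5),z)).round(1))
E
```

```text
[-193.35744817  -30.76415873]
(383, 302) [-191.8  -67.7]
(383, 266) [-191.4  -66.1]
(685, 302) [-289.6  -54.8]
(655, 462) [-289.3    5.9]
(245, 441) [-131.2   20.4]
(100, 528) [-95.6  20.6]
(200, 210) [-122.5  -79.2]
```

Emit:
jog_arm(steps=[[-0.01,0,0.015,0,0,0.008],[-0.035,0,0.012,0,0,0],[-0.035,0,0.006,0,0,0],[-0.035,0,0,0,0,0],[0,0,0,0,0,0]])

```text
clock: 17.08
tool_pos: [0.5409, 0.2568, 0.0597]
ee_rot: [-0.001, 0.73, -0.684, -0.0]
contact_force: [-0.0, 0.7, -1.3]
width: 0.029
```

```bash
python3 - <<'E'
from look import *
B=P["bracket"]; tgt=bw(-98,-30,0); tgt[2]=.058
plan(tgt,B[2]-np.pi,vmax=20); print(inv(B,read_state()["tool_pos"]),read_state()["contact_force"])
look("u",("wrist",),())
E
```

```text
pos [0.5409 0.2568 0.0597] yaw -1.5058 tilt [0.0017 0.0023] w 0.029 t 17.08
need shift mm(tool now) [-23.4   1.6   1.7] turn deg -0.16
rows 2
[np.float64(-0.0195), np.float64(0.0013), np.float64(0.0014), 0, 0, np.float64(-0.0026)]
[np.float64(-0.0195), np.float64(0.0013), np.float64(0.0014), 0, 0, np.float64(-0.0026)]
[-121.39683212  -31.51437528] [-0.0491808   0.67463516 -1.25404317]
```

View pics/l_wristu.png

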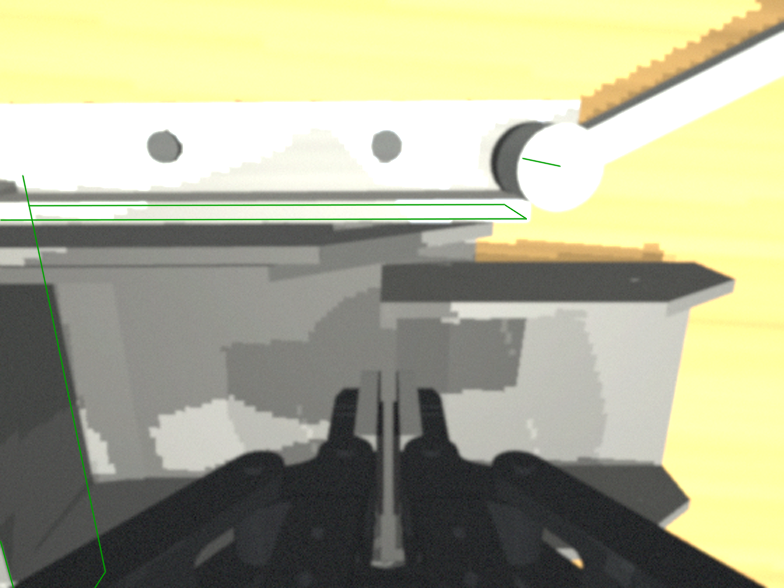

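```bash
python3 - <<'E'
from h import *
f=cv2.imread("pics/wristu.png"); cv2.imwrite("pics/z4.png",crop(f,150,150,330,240,4.4,1.2))
k=get_calibration("wrist")
for x,y,z in ((383,264,.0145),(383,302,.056),(640,466,.017),(130,478,.0065),(300,275,.026),(330,250,.05)):
    print((x,y),inv(P["bracket"],ray(k,(x/1.4-.5,y/1.4-.5),z)).round(1))
E
```

```text
(383, 264) [-121.   -67.9]
(383, 302) [-121.4  -68.7]
(640, 466) [-212.5    5.9]
(130, 478) [-23.2  18.5]
(300, 275) [-96.3 -67.4]
(330, 250) [-108.2  -80.3]
```

View pics/z4.png

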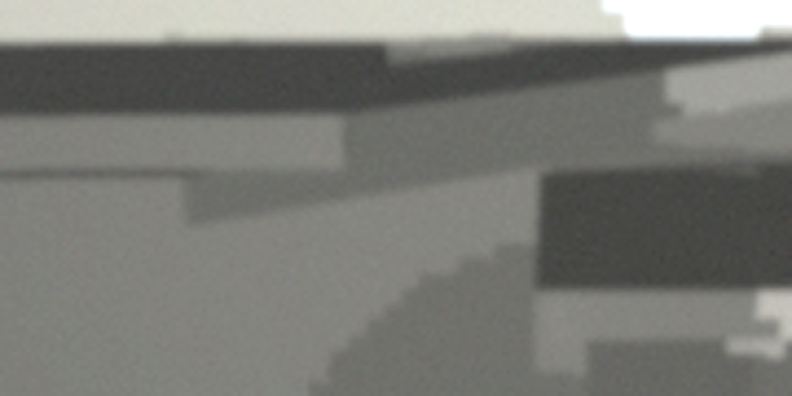

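Emit:
jog_arm(steps=[[-0.02,0.002,0,0,0,0],[-0.02,0,0,0,0,0],[0,0,0.005,0,0,0],[0,0,0.005,0,0,0],[0,0,0.003,0,0,0]])

```text
clock: 17.55
tool_pos: [0.5371, 0.2779, 0.0511]
ee_rot: [0.0, 0.73, -0.684, -0.0]
contact_force: [0.9, 0.0, -2.8]
width: 0.027
```

Emit:
jog_arm(steps=[[0,0,0,0,0,0]])

```text
clock: 17.63
tool_pos: [0.537, 0.2776, 0.0509]
ee_rot: [0.001, 0.73, -0.684, -0.0]
contact_force: [0.7, 0.9, -1.9]
width: 0.03
```

Emit:
jog_arm(steps=[[0,0,0.004,0,0,0],[0,0,0,0,0,0]])

```text
clock: 17.8
tool_pos: [0.5382, 0.2781, 0.0506]
ee_rot: [-0.0, 0.73, -0.684, 0.0]
contact_force: [-0.9, 0.3, 2.8]
width: 0.03
```

Emit:
jog_arm(steps=[[0,0,0.002,0,0,0],[0,0,0,0,0,0]])

```text
clock: 17.97
tool_pos: [0.5386, 0.2783, 0.0504]
ee_rot: [-0.001, 0.73, -0.684, 0.0]
contact_force: [-2.3, -2.0, 8.9]
width: 0.024
```

Contact made. Release, lift and turn for the push.

Emit:
jog_arm(steps=[[0,0,-0.002,0,0,0],[0,0,0,0,0,0],[0,0,0,0,0,0]], claw=0.5)

```text
clock: 18.22
tool_pos: [0.5377, 0.278, 0.0495]
ee_rot: [-0.0, 0.73, -0.684, 0.0]
contact_force: [-0.3, 0.0, 0.2]
width: 0.247
```

Emit:
jog_arm(steps=[[0,0,-0.04,0,0,0],[0,0,-0.06,0,0,0],[0.025,0,-0.02,0,0,-0.2],[0.01,0,0,0,0,-0.235],[0,0,0,0,0,-0.235]])

```text
clock: 18.63
tool_pos: [0.5407, 0.2566, 0.1228]
ee_rot: [-0.001, 0.839, -0.544, 0.001]
contact_force: [-0.6, 0.9, -1.2]
width: 0.249
```

Emit:
jog_arm(steps=[[0,0,0,0,0,-0.235],[0,0,0,0,0,-0.235],[0,0,0,0,0,-0.235],[0,0,0,0,0,-0.235],[0,0,0,0,0,-0.235]])

```text
clock: 19.05
tool_pos: [0.5392, 0.2571, 0.1208]
ee_rot: [0.0, 0.965, -0.264, -0.0]
contact_force: [0.6, 0.1, -0.2]
width: 0.25
```

```bash
python3 - <<'E'
from look import *
B=P["bracket"]; s=read_state(); print(inv(B,s["tool_pos"]))
plan(bw(-126,-28,126),B[2]-np.pi/2)
E
```

```text
[-121.01772327  -29.88859074]
pos [0.5392 0.2571 0.1208] yaw -0.5339 tilt [-0.0006 -0.0003] w 0.25 t 19.05
need shift mm(tool now) [ 1.3  5.2 -5.2] turn deg -34.47
rows 5
[np.float64(0.0004), np.float64(0.0017), np.float64(-0.0017), 0, 0, np.float64(-0.2298)]
[np.float64(0.0002), np.float64(0.0018), np.float64(-0.0017), 0, 0, np.float64(-0.2298)]
[np.float64(-0.0), np.float64(0.0018), np.float64(-0.0017), 0, 0, np.float64(-0.2298)]
[np.float64(-0.0002), np.float64(0.0018), np.float64(-0.0017), 0, 0, np.float64(-0.2298)]
[np.float64(-0.0004), np.float64(0.0017), np.float64(-0.0017), 0, 0, np.float64(-0.2298)]
```

Emit:
jog_arm(steps=[[0,0.002,0,0,0,-0.23],[0,0.002,0,0,0,-0.23],[0,0.002,0,0,0,-0.23],[0,0.002,0,0,0,-0.23],[0,0.002,0,0,0,-0.23]])

```text
clock: 19.47
tool_pos: [0.5374, 0.2514, 0.1208]
ee_rot: [0.0, 0.999, 0.034, -0.0]
contact_force: [-0.0, 0.7, -0.5]
width: 0.251
```

Emit:
jog_arm(steps=[[0,0,0,0,0,0]])

```text
clock: 19.55
tool_pos: [0.5374, 0.2513, 0.1208]
ee_rot: [0.0, 0.999, 0.032, -0.0]
contact_force: [-0.5, -0.9, 0.4]
width: 0.251
```

```bash
python3 - <<'E'
from look import *
B=P["bracket"]; s=read_state(); print(inv(B,s["tool_pos"]))
plan(bw(-126,-28,46),B[2]-np.pi/2)
look("v",("wrist","scene"),())
E
```

```text
[-126.6850485   -27.69195097]
pos [0.5374 0.2513 0.1208] yaw 0.064 tilt [-0.0008 -0.0004] w 0.251 t 19.55
need shift mm(tool now) [ 0.4 -0.7 74.8] turn deg -0.22
rows 2
[np.float64(0.0003), np.float64(-0.0006), np.float64(0.0623), 0, 0, np.float64(-0.0036)]
[np.float64(0.0003), np.float64(-0.0006), np.float64(0.0623), 0, 0, np.float64(-0.0036)]
```

View pics/l_wristv.png

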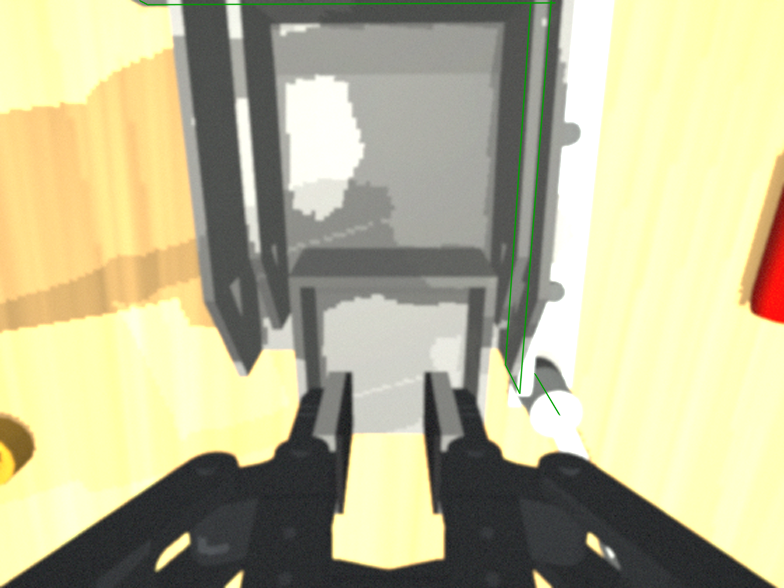

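View pics/l_scenev.png

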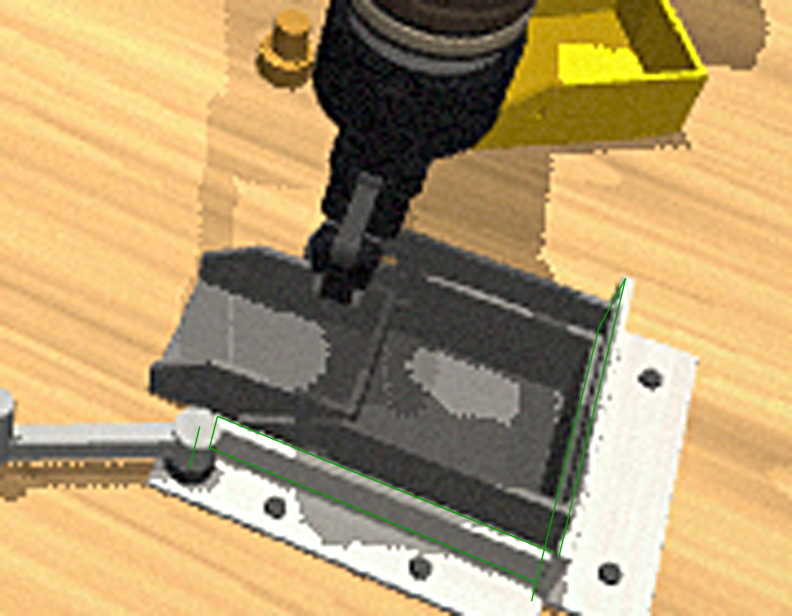

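Emit:
jog_arm(steps=[[0.002,0,0.05,0,0,0],[0,0,0.05,0,0,0],[0,0,0.024,0,0,0],[0,0,0,0,0,0]])

```text
clock: 19.98
tool_pos: [0.5353, 0.2504, 0.0426]
ee_rot: [0.001, 1.0, 0.03, -0.004]
contact_force: [-0.7, -0.3, -0.3]
width: 0.25
```

Emit:
jog_arm(steps=[[0,-0.015,0,0,0,0],[0,-0.015,0,0,0,0],[0,-0.02,0,0,0,0],[0,-0.02,0,0,0,0]])

```text
clock: 20.32
tool_pos: [0.5376, 0.2957, 0.0488]
ee_rot: [-0.001, 1.0, 0.031, 0.002]
contact_force: [-0.0, -0.0, -0.1]
width: 0.252
```

```bash
python3 - <<'E'
from look import *
B=P["bracket"]; s=read_state(); print(inv(B,s["tool_pos"]),s["contact_force"])
plan(bw(-24,-28,46),B[2]-np.pi/2)
look("w",("wrist",),())
E
```

```text
[-82.42255797 -30.89539454] [-0.00938076 -0.0430175  -0.09750026]
pos [0.5376 0.2957 0.0488] yaw 0.0619 tilt [0.0033 0.0016] w 0.252 t 20.32
need shift mm(tool now) [ -3.3 -58.4   2.8] turn deg -0.34
rows 2
[np.float64(-0.0027), np.float64(-0.0487), np.float64(0.0023), 0, 0, np.float64(-0.0056)]
[np.float64(-0.0026), np.float64(-0.0487), np.float64(0.0023), 0, 0, np.float64(-0.0056)]
```

View pics/l_wristw.png

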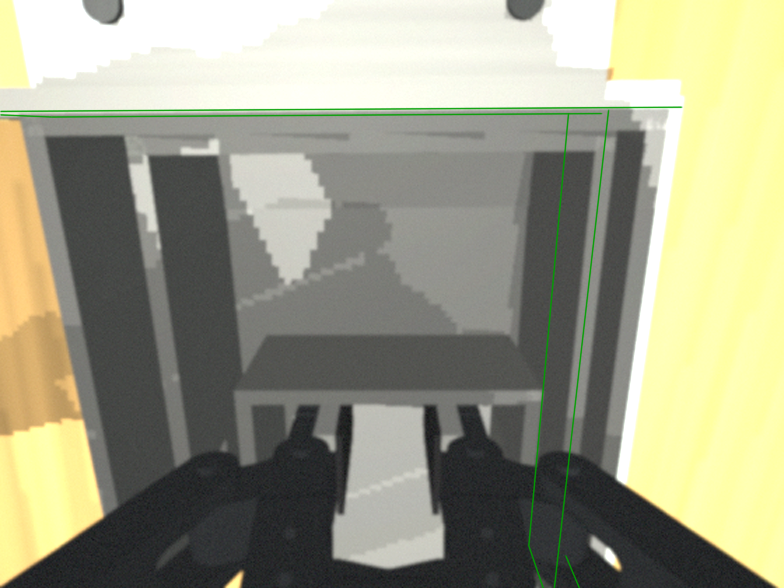

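Small bin is square and sliding into the medium one; continue.

Emit:
jog_arm(steps=[[0,-0.02,0.002,0,0,0.002],[0,-0.02,0,0,0,0.003],[0,-0.02,0,0,0,0],[0,-0.015,0,0,0,0],[0,-0.006,0,0,0,0]])

```text
clock: 20.78
tool_pos: [0.5332, 0.3442, 0.0458]
ee_rot: [-0.0, 1.0, 0.031, 0.0]
contact_force: [-0.2, -1.2, 0.3]
width: 0.252
```

```bash
python3 - <<'E'
from look import *
B=P["bracket"]; s=read_state(); print(inv(B,s["tool_pos"]),s["contact_force"])
plan(bw(-24,-28,46),B[2]-np.pi/2)
look("x",("wrist",),())
E
```

```text
[-33.71465866 -29.82261309] [-0.2399543  -1.18638467  0.26478523]
pos [0.5332 0.3442 0.0458] yaw 0.0611 tilt [0.0006 0.0007] w 0.252 t 20.78
need shift mm(tool now) [-1.9 -9.7 -0.2] turn deg -0.39
rows 1
[np.float64(-0.0031), np.float64(-0.0162), np.float64(-0.0003), 0, 0, np.float64(-0.0128)]
```

View pics/l_wristx.png

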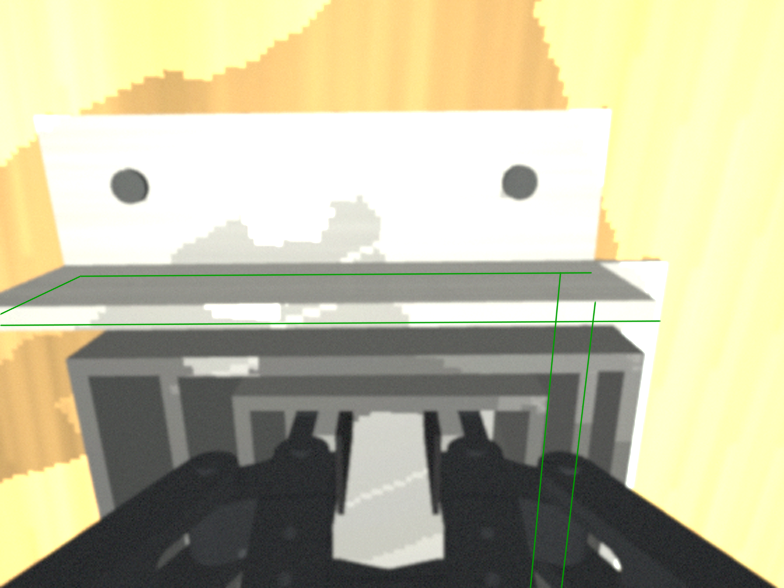

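Emit:
jog_arm(steps=[[0,-0.005,0,0,0,-0.013],[0,-0.005,0,0,0,0],[0,-0.003,0,0,0,0],[0,-0.002,0,0,0,0],[0,-0.002,0,0,0,0]])

```text
clock: 21.25
tool_pos: [0.5326, 0.3521, 0.0455]
ee_rot: [0.0, 0.999, 0.033, -0.0]
contact_force: [-1.0, -0.4, -0.4]
width: 0.246
```

Emit:
jog_arm(steps=[[0,-0.002,0,0,0,0],[0,-0.002,0,0,0,0]])

```text
clock: 21.42
tool_pos: [0.5325, 0.3538, 0.0456]
ee_rot: [0.001, 0.999, 0.034, -0.0]
contact_force: [0.4, -7.2, 1.6]
width: 0.254
```

```bash
python3 - <<'E'
from look import *
B=P["bracket"]; s=read_state(); print(inv(B,s["tool_pos"]),s["contact_force"])
plan(bw(-24,-28,46),B[2]-np.pi/2)
E
```

```text
[-24.09833851 -29.76273415] [ 0.41909002 -7.24404216  1.61817327]
pos [0.5325 0.3538 0.0456] yaw 0.0673 tilt [-0.0003 -0.0021] w 0.254 t 21.42
need shift mm(tool now) [-1.8 -0.1 -0.4] turn deg -0.02
rows 1
[np.float64(-0.0029), np.float64(-0.0002), np.float64(-0.0007), 0, 0, np.float64(-0.0008)]
```

Emit:
jog_arm(steps=[[0,-0.002,0,0,0,0],[0,-0.002,0,0,0,0],[0,0,0,0,0,0]])

```text
clock: 21.67
tool_pos: [0.5325, 0.3538, 0.0456]
ee_rot: [0.003, 0.999, 0.034, -0.001]
contact_force: [0.9, -9.7, 2.1]
width: 0.247
```

```bash
python3 - <<'E'
from look import *
B=P["bracket"]; s=read_state(); print(inv(B,s["tool_pos"]),s["contact_force"])
f=grab_frame("wrist")[:,:,::-1]; cv2.imwrite("pics/z5.png",crop(f,40,240,490,360,1.7,1.4))
E
```

```text
[-24.04147201 -29.75825575] [ 0.92095768 -9.71541522  2.09721998]
```

View pics/z5.png

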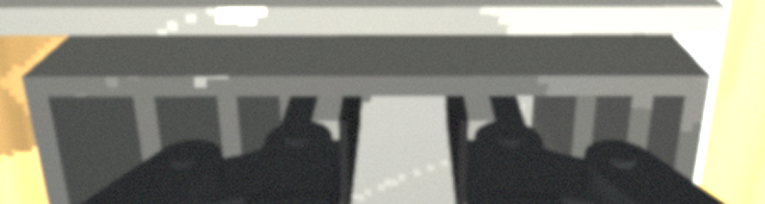

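Emit:
jog_arm(steps=[[0,0.02,0,0,0,0],[0,0.03,0,0,0,0],[0,0,-0.05,0,0,0],[0,0.01,-0.065,0,0,0],[0.01,0.06,-0.02,0,0,0]], claw=1)

```text
clock: 22.13
tool_pos: [0.5456, 0.2906, 0.1321]
ee_rot: [-0.004, 0.999, 0.035, 0.004]
contact_force: [2.5, -0.2, 0.8]
width: -0.003
```

```bash
python3 - <<'E'
from look import *
B=P["bracket"]; s=read_state(); print(inv(B,s["tool_pos"]),s["contact_force"])
plan(bw(-235,-172,110),B[2]-np.pi/2)
look("y",("wrist",),())
E
```

```text
[-87.99454734 -38.5638614 ] [ 2.52697073 -0.24576012  0.7833872 ]
pos [0.5456 0.2906 0.1321] yaw 0.0698 tilt [0.0086 0.0076] w -0.003 t 22.13
need shift mm(tool now) [132.9 147.4  22.3] turn deg 0.11
rows 5
[np.float64(0.0444), np.float64(0.0491), np.float64(0.0074), 0, 0, np.float64(0.0008)]
[np.float64(0.0444), np.float64(0.0491), np.float64(0.0074), 0, 0, np.float64(0.0008)]
[np.float64(0.0444), np.float64(0.0491), np.float64(0.0074), 0, 0, np.float64(0.0008)]
[np.float64(0.0444), np.float64(0.049), np.float64(0.0074), 0, 0, np.float64(0.0008)]
[np.float64(0.0445), np.float64(0.049), np.float64(0.0074), 0, 0, np.float64(0.0008)]
```

View pics/l_wristy.png

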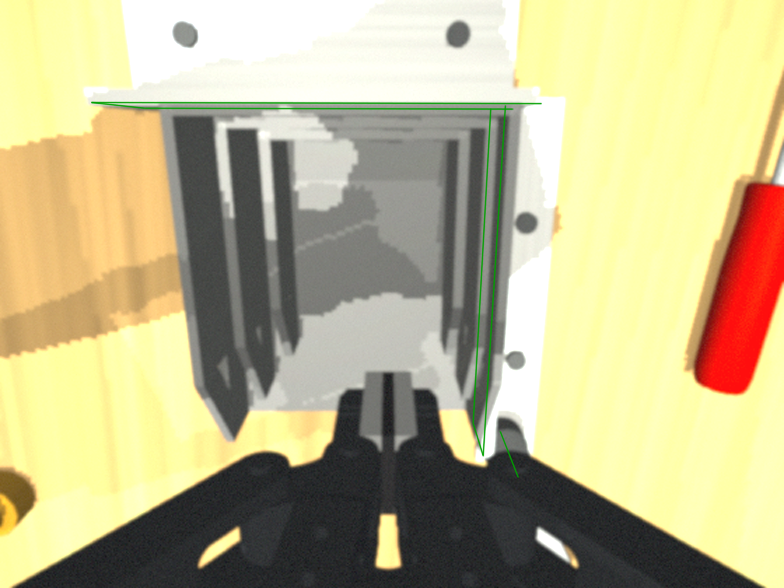

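Emit:
jog_arm(steps=[[0.0445,0.049,0.003,0,0,0],[0.0445,0.049,0.003,0,0,0],[0.0445,0.049,0.003,0,0,0],[0.0445,0.049,0.003,0,0,0],[0.0445,0.049,0.003,0,0,0]])

```text
clock: 22.6
tool_pos: [0.6871, 0.1464, 0.1175]
ee_rot: [-0.0, 0.999, 0.033, 0.0]
contact_force: [0.9, 0.3, -0.2]
width: 0.0
```

Emit:
jog_arm(steps=[[0,0,0,0,0,0],[0,0,0,0,0,0]])

```text
clock: 22.77
tool_pos: [0.6874, 0.1455, 0.1172]
ee_rot: [-0.0, 1.0, 0.031, 0.0]
contact_force: [-1.1, 0.3, -0.5]
width: 0.002
```

```bash
python3 - <<'E'
from look import *
B=P["bracket"]; s=read_state(); print(inv(B,s["tool_pos"]),s["contact_force"])
plan(bw(-235,-172,68),B[2]-np.pi/2)
k=get_calibration("wrist")
print(proj(k,[bw(-250.6,-141.5,64)])*1.4)
look("A",("wrist","scene"),())
E
```

```text
[-242.38211495 -170.18008408] [-1.11697967  0.28211769 -0.52545244]
pos [0.6874 0.1455 0.1172] yaw 0.0621 tilt [0.0004 0.0007] w 0.002 t 22.77
need shift mm(tool now) [ 1.8 -7.4 49.2] turn deg -0.33
rows 2
[np.float64(0.0015), np.float64(-0.0062), np.float64(0.041), 0, 0, np.float64(-0.0054)]
[np.float64(0.0015), np.float64(-0.0062), np.float64(0.041), 0, 0, np.float64(-0.0054)]
[[309.30147121 380.63742428]]
```

View pics/l_wristA.png

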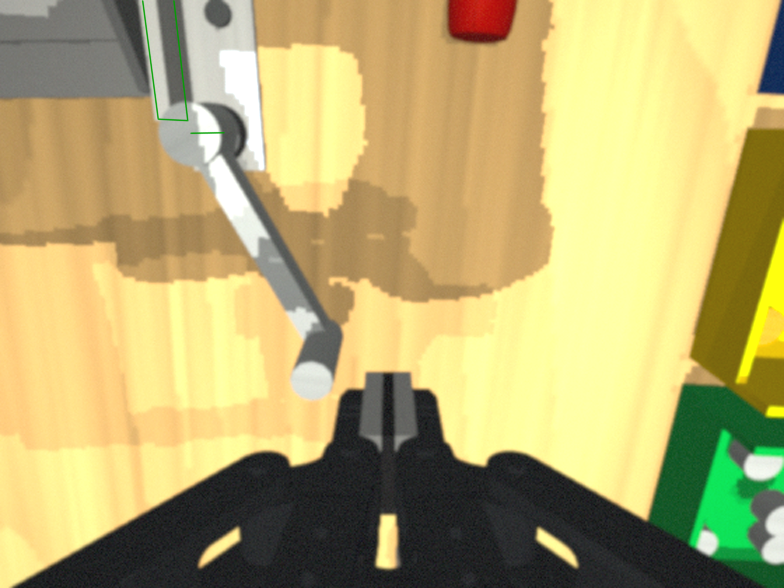

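View pics/sceneA.png

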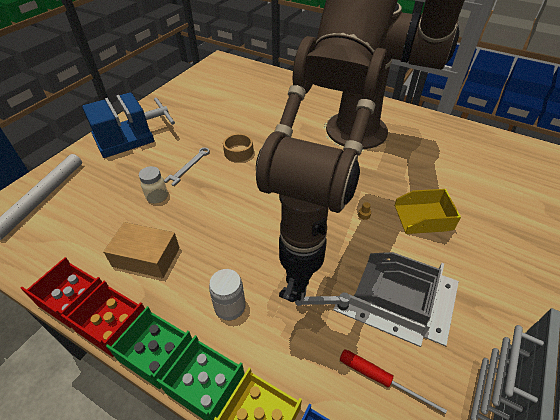

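Emit:
jog_arm(steps=[[0.004,-0.006,0.03,0,0,-0.01],[0.002,-0.006,0.04,0,0,0],[0,0,0.012,0,0,0],[0,0,0,0,0,0],[0,0,0,0,0,0]])

```text
clock: 23.28
tool_pos: [0.6878, 0.1562, 0.0679]
ee_rot: [0.0, 0.999, 0.037, -0.001]
contact_force: [0.0, 0.6, -0.1]
width: 0.007
```

```bash
cat > arc.py <<'E'
from look import *
def arc(phi_end,step=.12,r=97,n=5,z=.068):
    B=P["bracket"]; s=read_state(); p=inv(B,s["tool_pos"]); v=p-np.array([-165,-100])
    phi=np.arctan2(-v[0],v[1]); print("p",p.round(1),"z",s["tool_pos"][2].round(4),"phi",phi.round(3),"r",np.linalg.norm(v).round(1),"F",s["contact_force"].round(1),"t",s["clock"])
    w,x,y,zz=s["ee_rot"]; 
    cur=p
    for i in range(n):
        phi=max(phi-step,phi_end); q=np.array([-165-r*np.sin(phi),-100+r*np.cos(phi)]); d=q-cur; cur=q
        print([round(-d[1]/600,4),round(-d[0]/600,4)], round(phi,3))
E
python3 -c "
from arc import *
arc(.19)
"
```

```text
p [-231.7 -171.3] z 0.0679 phi 2.389 r 97.6 F [ 0.   0.6 -0.1] t 23.2833
[np.float64(-0.0149), np.float64(0.0126)] 2.269
[np.float64(-0.0156), np.float64(0.0116)] 2.149
[np.float64(-0.0168), np.float64(0.0096)] 2.029
[np.float64(-0.0179), np.float64(0.0075)] 1.909
[np.float64(-0.0186), np.float64(0.0053)] 1.789
```

Emit:
jog_arm(steps=[[-0.015,0.0125,0,0,0,0],[-0.0155,0.0115,0,0,0,0],[-0.017,0.0095,0,0,0,0],[-0.018,0.0075,0,0,0,0],[-0.0185,0.0055,0,0,0,0]])

```text
clock: 23.7
tool_pos: [0.6423, 0.1241, 0.0709]
ee_rot: [-0.0, 0.999, 0.036, 0.002]
contact_force: [0.2, 0.3, 0.7]
width: 0.006
```

```bash
python3 -c "
from arc import *
arc(.19)
look('B',('wrist',),())
"
```

```text
p [-260.7 -123.7] z 0.0709 phi 1.813 r 98.6 F [0.2 0.3 0.7] t 23.7
[np.float64(-0.0197), np.float64(0.0009)] 1.693
[np.float64(-0.0194), np.float64(0.0012)] 1.573
[np.float64(-0.0194), np.float64(-0.0011)] 1.453
[np.float64(-0.0191), np.float64(-0.0034)] 1.333
[np.float64(-0.0185), np.float64(-0.0057)] 1.213
```

View pics/l_wristB.png

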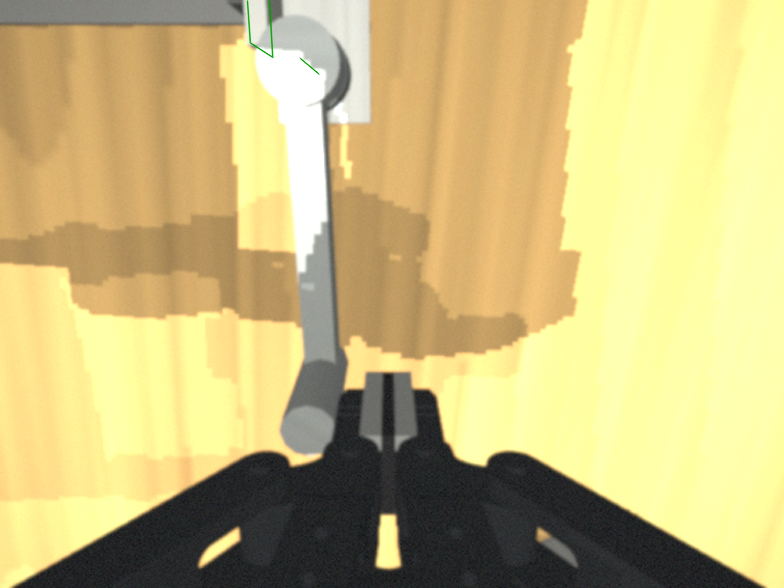

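Emit:
jog_arm(steps=[[-0.0195,0.001,0.002,0,0,0],[-0.0195,0.001,0.002,0,0,0],[-0.0195,-0.001,0,0,0,0],[-0.019,-0.0035,0,0,0,0],[-0.0185,-0.0055,0,0,0,0]])

```text
clock: 24.17
tool_pos: [0.5847, 0.125, 0.0681]
ee_rot: [-0.0, 0.999, 0.036, 0.002]
contact_force: [1.5, -0.5, -0.7]
width: 0.001
```

```bash
python3 -c "
from arc import *
arc(.19)
look('C',('wrist',),())
"
```

```text
p [-255.9  -66.3] z 0.0681 phi 1.216 r 96.9 F [ 1.5 -0.5 -0.7] t 24.1667
[np.float64(-0.0178), np.float64(-0.0077)] 1.096
[np.float64(-0.0167), np.float64(-0.0099)] 0.976
[np.float64(-0.0154), np.float64(-0.0118)] 0.856
[np.float64(-0.0139), np.float64(-0.0136)] 0.736
[np.float64(-0.0121), np.float64(-0.0151)] 0.616
```

View pics/l_wristC.png

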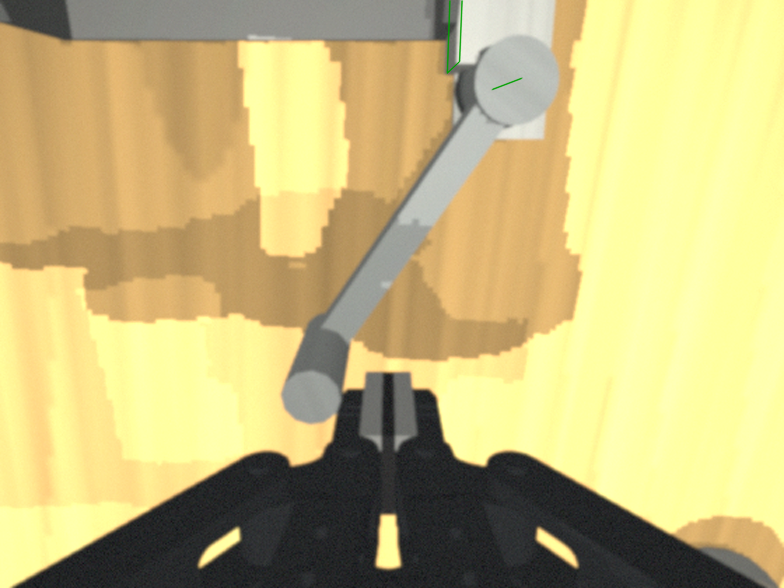

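Emit:
jog_arm(steps=[[-0.018,-0.0075,0,0,0,0],[-0.0165,-0.01,0,0,0,0],[-0.0155,-0.012,0,0,0,0],[-0.014,-0.0135,0,0,0,0],[-0.012,-0.015,0,0,0,0]])

```text
clock: 24.63
tool_pos: [0.5341, 0.1567, 0.0662]
ee_rot: [0.0, 0.999, 0.036, -0.0]
contact_force: [-0.3, 0.3, -0.5]
width: -0.002
```

```bash
python3 -c "
from arc import *
arc(.19)
look('D',('wrist',),())
"
```

```text
p [-220.8  -18. ] z 0.0662 phi 0.598 r 99.2 F [-0.3  0.3 -0.5] t 24.6333
[np.float64(-0.0068), np.float64(-0.0188)] 0.478
[np.float64(-0.0079), np.float64(-0.0177)] 0.358
[np.float64(-0.0057), np.float64(-0.0185)] 0.238
[np.float64(-0.0016), np.float64(-0.0075)] 0.19
[np.float64(-0.0), np.float64(-0.0)] 0.19
```

View pics/l_wristD.png

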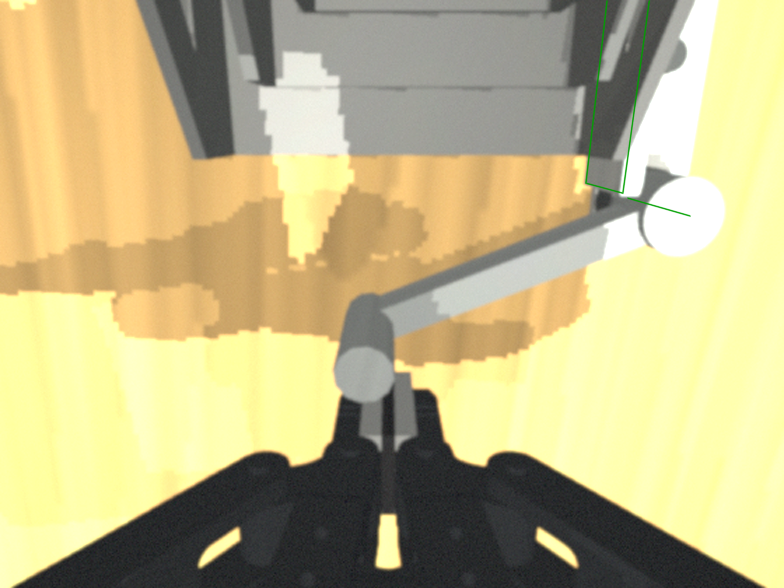

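Emit:
jog_arm(steps=[[-0.008,-0.017,0,0,0,0],[-0.007,-0.014,0,0,0,0],[-0.004,-0.01,0,0,0,0],[-0.002,-0.006,0,0,0,0]])

```text
clock: 25.02
tool_pos: [0.5202, 0.1843, 0.066]
ee_rot: [-0.0, 0.999, 0.036, -0.0]
contact_force: [0.9, 0.7, -1.0]
width: -0.001
```

```bash
python3 -c "
from arc import *
arc(.19)
look('E',('wrist',),())
"
```

```text
p [-192.3   -6. ] z 0.066 phi 0.283 r 97.9 F [ 0.9  0.7 -1. ] t 25.0167
[np.float64(-0.002), np.float64(-0.015)] 0.19
[np.float64(-0.0), np.float64(-0.0)] 0.19
[np.float64(-0.0), np.float64(-0.0)] 0.19
[np.float64(-0.0), np.float64(-0.0)] 0.19
[np.float64(-0.0), np.float64(-0.0)] 0.19
```

View pics/l_wristE.png

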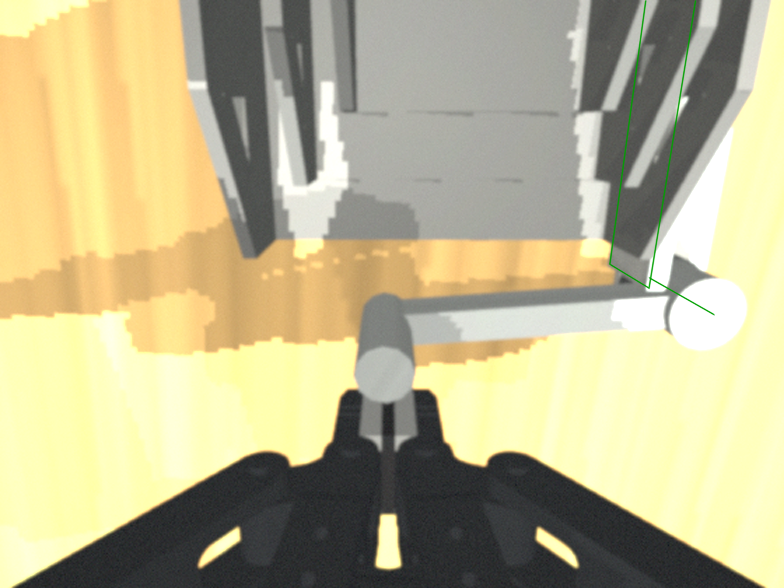

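Emit:
jog_arm(steps=[[-0.001,-0.005,0,0,0,0],[0,-0.004,0,0,0,0],[0,-0.003,0,0,0,0],[0,-0.002,0,0,0,0]])

```text
clock: 25.4
tool_pos: [0.5193, 0.1915, 0.066]
ee_rot: [0.0, 0.999, 0.036, -0.0]
contact_force: [0.3, -2.0, 1.0]
width: 0.001
```

Emit:
jog_arm(steps=[[0,-0.002,0,0,0,0],[0,0,0,0,0,0]])

```text
clock: 25.57
tool_pos: [0.5194, 0.1916, 0.066]
ee_rot: [0.001, 0.999, 0.036, -0.0]
contact_force: [-0.4, -4.4, 0.8]
width: -0.002
```

```bash
python3 -c "
from arc import *
arc(.19,n=1)
"
```

```text
p [-185.    -5.6] z 0.066 phi 0.209 r 96.5 F [-0.4 -4.4  0.8] t 25.5667
[np.float64(-0.0015), np.float64(-0.0028)] 0.19
```

Emit:
jog_arm(steps=[[0,-0.003,0,0,0,0],[0,-0.003,0,0,0,0],[0,0,0,0,0,0]])

```text
clock: 25.82
tool_pos: [0.5193, 0.192, 0.066]
ee_rot: [0.004, 0.999, 0.038, -0.001]
contact_force: [1.4, -15.3, 2.7]
width: 0.0
```

```bash
python3 -c "
from arc import *
arc(.19,n=1)
look('F',('wrist',),())
"
```

```text
p [-184.6   -5.6] z 0.066 phi 0.205 r 96.4 F [  1.4 -15.3   2.7] t 25.8167
[np.float64(-0.0014), np.float64(-0.0021)] 0.19
```

View pics/l_wristF.png

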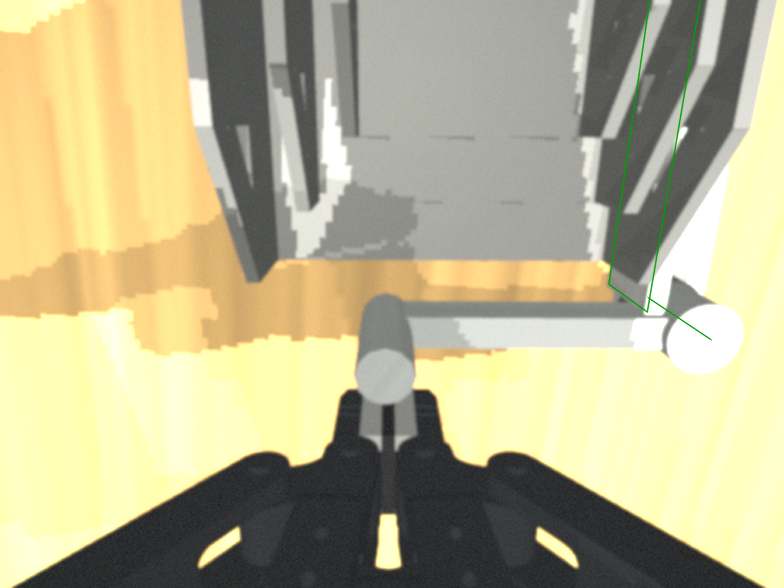

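Keeper at its end stop (bar level at rows 302–347, force rising to 15 N without motion). Back off, raise, and check.

Emit:
jog_arm(steps=[[0,0.01,0,0,0,0],[0,0.03,0,0,0,0],[0,0.03,-0.05,0,0,0],[0,0.03,-0.065,0,0,0],[-0.03,0.05,-0.06,0,0,0]])

```text
clock: 26.28
tool_pos: [0.5132, 0.1115, 0.1661]
ee_rot: [-0.001, 0.999, 0.036, 0.003]
contact_force: [1.1, -1.1, 1.0]
width: -0.001
```

Emit:
jog_arm(steps=[[-0.05,0.04,-0.02,0,0,0],[-0.05,0.04,0,0,0,0],[-0.04,0.05,0,0,0,0],[0,0.05,0,0,0,0],[0,0,0,0,0,0]])

```text
clock: 26.7
tool_pos: [0.4335, -0.0059, 0.1762]
ee_rot: [0.001, 0.999, 0.034, 0.001]
contact_force: [0.6, 0.4, -0.1]
width: 0.002
```

```bash
python3 - <<'E'
from look import *
B=P["bracket"]
q=dict(P); yw=B[2]
for n,bx,by in (("large",-76,-24),("medium",-67.5,-28),("small",-59,-29)):
    x=bw(bx,by,0); q[n]=[x[0],x[1],yw]
print(read_state()["tool_pos"],read_state()["contact_force"])
look("G",("top","scene"),("large","medium","small"),q)
E
```

```text
[ 0.43347809 -0.0059464   0.17618135] [ 0.57897757  0.43242194 -0.14834114]
```

View pics/l_topG.png

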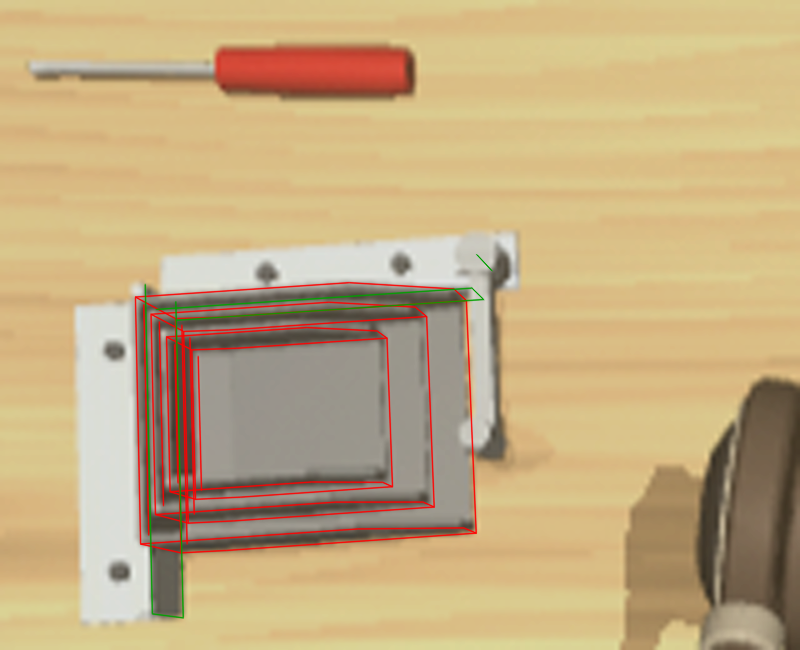

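View pics/l_sceneG.png

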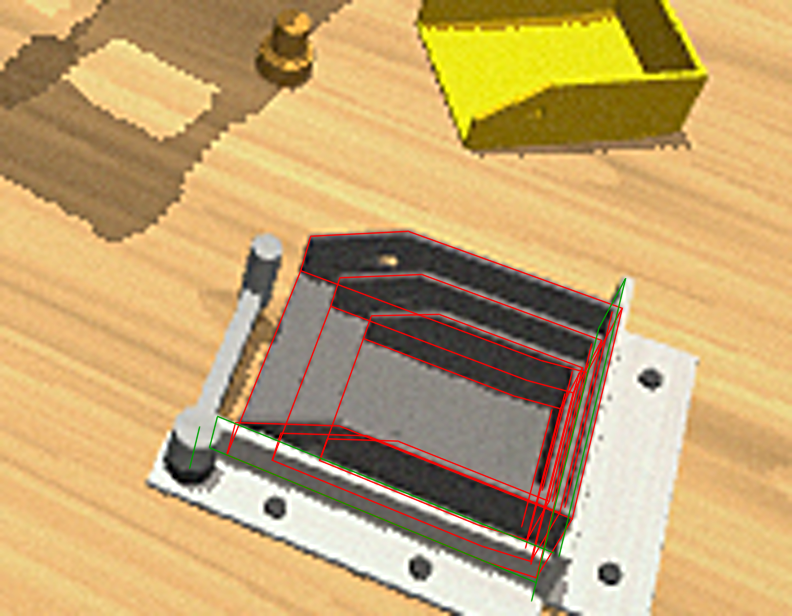

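View pics/topG.png

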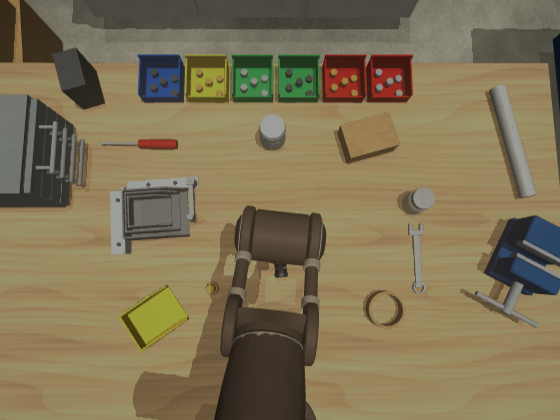

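```bash
python3 - <<'E'
from h import *
t=get_calibration("top"); s=get_calibration("scene")
for k,px in ((t,(95+474/5,130+434/5)),(s,(300+267/4.4,200+242/4.4))):
    q=inv(P["bracket"],ray(k,px,.064)); v=q-np.array([-165,-100]); print(q.round(1),np.arctan2(-v[0],v[1]).round(3))
from bench import close_job
print(close_job())
E
```

```text
[-165.9   -3.7] 0.009
[-165.8   -2.8] 0.008
the job is handed in; nothing more can be done
None
```

The three bins are nested in the station and the keeper is shut. The job was handed in at about 27 s of the 72 s allowed.

- **Large bin:** I moved it sideways towards the fence, then pushed it from inside until its back was home on the stop. The force rose to about 13 N with no more motion, and the wrist picture put its back edge within 0.3 mm of the stop face across its width.
- **Medium and small bins:** I carried each by its back wall to the mouth of the larger bin. I lowered it with its back a few centimetres inside that mouth, then slid it home by pushing from inside the back. The stopping positions were −16.05, −20.13 and −24.04 mm for the three bins, which are one 4 mm wall apart as they should be.
- **Keeper:** I swung it shut by pushing the pin until it met its end stop (15 N, no more motion). The last pictures give an angle of about 0.01 rad in both cameras, which is within measuring error of shut.

The final top and scene pictures show all three bins upright and matching the expected outlines. The bystanders look unmoved, and the arm was clear of everything.

No check failed. The medium bin sits a few mm towards the fence side inside the large one, within its side play. The bracket measured about 1 mm off between views, within the camera calibration.

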